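Nest the china condiment set on the dispenser plate

TASK

Put the white china condiment set away as one nest on the round chrome pressure plate: first stand the wide low ramekin in the middle of the plate, then the beaker inside the ramekin, then the tall slim cup inside the beaker, and last the knobbed lid on the slim cup with its plug in the mouth. Set each piece down upright and let go of it before you fetch the next; do not let any of them drop, and leave the other things on the counter where they are.

Things in the scene. Friction and masses are not known exactly. Their poses are not given: they have to be found in the camera images.
- ramekin: Wide low open dish of white china, loose, mouth up on the counter: straight outside wall 65 mm across, 36 mm high, wall 3 mm (59 mm across inside), floor 5 mm thick; 0.12 to 0.21 kg. Origin: centre of its underside, z up along its axis; round, so its yaw does not matter.
- beaker: Middle-sized open beaker of white china, loose, mouth up on the counter: straight outside wall 49 mm across, 62 mm high, wall 2.5 mm (44 mm across inside), floor 5 mm thick; 0.10 to 0.17 kg. Standing in the ramekin its underside is 5 mm above the ramekin's. Origin: centre of its underside, z up along its axis; round, so its yaw does not matter.
- slim_cup: Tall slim open cup of white china, loose, mouth up on the counter: straight outside wall 35 mm across, 90 mm high, wall 2.5 mm (30 mm across inside), floor 5 mm thick; 0.08 to 0.15 kg. Standing in the beaker its underside is 5 mm above the beaker's. Origin: centre of its underside, z up along its axis; round, so its yaw does not matter.
- lid: Small white china lid, loose, right way up on the counter: plug 21 mm across, 6 mm deep; on it a disc 42 mm across, 5 mm thick (6 to 11 mm above the origin); on top a round knob 18 mm across (11 to 31 mm above the origin) to grip; 0.05 kg. On the slim cup the disc rests on the rim and the origin is 84 mm above the cup's. Origin: centre of the plug's underside, z up; yaw does not matter.
- plate: Chrome dispenser pressure plate fixed to the counter (elsewhere at each start): flat round plate 100 mm across on a black foot ring 112 mm across; its flat top is 14 mm above the counter. Origin: centre of its underside at counter height, z up; yaw does not matter.
- timer: Bystander: steel egg timer with a domed top, loose, 62 mm across, 58 mm high. Origin: centre of its underside.
- bulb: Bystander: spare milk-glass bulb with a brass bayonet cap, loose, lying on its side on the counter, 102 mm long along its x, 60 mm across and high. Origin: on the counter under its middle.
- shaker: Bystander: glass salt shaker with a steel top, loose, 42 mm across, 71 mm high. Origin: centre of its underside.
- pourer: Bystander: glass sugar pourer with a steel top and spout, loose, 74 mm across, 144 mm high. Origin: centre of its underside.

How it is judged:
By the outcome, as a careful person would: the job done as asked, in the order asked, and still so for the second after the job is handed in, with the robot touching nothing.
It also fails if it takes over 128 s, if anything falls off the work surface, if the arm or the gripper's body presses on something with over 40 N, if the wrist force passes 120 N, or if a joint passes its speed limit or range.

ROBOT

A 6-joint arm with a two-finger parallel gripper is mounted at the origin on the work surface. World frame = base frame: x ahead of the robot, y to its left, z up, the work surface at z = 0. Lengths are in mm, angles in rad, forces in N, time in s.
With the tool pointing down it reaches from about 425 to 950 mm from the base axis. Payload 3.5 kg.
Tool frame: the origin (TCP) lies midway between the tips of the shut fingers; the grasp point (between the pads) lies 19 mm behind it; y points along the fingers, x is the direction in which the jaws open and shut, and the axes are right-handed (so a half turn about y gives the same grasp; the last joint's range is limited). The gripper opens to 85 mm and grips with 20 to 120 N. Pads are 22 mm wide; open, the fingers measure 114 mm over their backs; the gripper's body (76 mm by 85 mm) begins 54 mm behind the grasp point. The pads swing forward as they close: fully open they stand 13 mm farther back than shut.
Start: joints at [1.136, 0.286, 1.577, -0, 1.279, -0.15], TCP at [189.615, 647.806, 231.325] pointing down, gripper open.
Joint ranges: [-2.77, 2.77], [-0.9, 2.22], [0.21, 2.48], [-1.53, 4.67], [0.24, 2.81], [-2.84, 2.84]. Speed limits (rad/s): [2.79, 2.79, 3.14, 3.14, 3.14, 3.14].

INTERFACE

Orientations are given as a rotation vector (axis times angle).
In Python, from rig import get_state, grab_frame, camera_params, finish_job, recognise gives the robot as it stands.
- The arm moves only by the tool carry_out, never from a script. Its argument "moves" is a list of rows, each an object of numbers: "jaw": the finger opening in mm, from 0 to 85.4; "tx", "ty", "tz": the shift along the tool's x, y, z in mm; "rx", "ry", "rz": the turn, a rotation vector about the tool's x, y, z in rad. A call has 1 to 10 rows; each row shifts and turns the commanded pose from where the row before left it, along the tool's axes as they then stand; what a row does not reach is not made up. A row lasts 1/8 s, in which the tool goes at most 62.5 mm and 10.7 degrees, less where a joint would pass 70% of its speed; a pose out of reach is approached as far as the arm can. A call is refused whole if a number of a shift passes 62.5 or a number of a turn 0.188, either way. A call with a gripper value outside its range is refused whole. The fingers move at their own pace and stop on an object; the grip force is fixed at half the most. Time passes only in rows, so rows that do not move let the fingers close. It gives the time, the measured TCP pose, the force and the opening at its end, in the units of the state.
- get_state(): the state, without advancing time (a new reading comes with each control period).
- grab_frame(name): name is "scene" or "top" or "wrist"; returns the picture (480x640x3 uint8, red, green, blue); there is no depth.
- camera_params(name): a dict with "intrinsics" (3x3 intrinsics, pixels), "cam_to_world" (4x4, takes a point from camera to world coordinates). Camera axes: x right, y down, z forward; pixel columns grow to the right and rows downward; lengths in mm; the calibration is good to about 2 mm. A picture is of the moment at which its call begins: read the wrist's pose just before it. camera_params takes no time and is no camera call; for the wrist camera it gives the pose at the moment of the call.
- finish_job(): hands the job in, once; it reports no verdict.
Trained networks look in the newest picture that a camera, given by its name, has taken for a name from the list of things; names that differ only in an ending like _2 or _b are one class to them, and where a whole thing is asked for, a point or a joint stands for the part that bears it (a point fixed in the world has none). Each returns a list of dicts, best first, with "conf" (0 to 1); they miss things now and then, are a little off and sometimes report something else, mostly with a low value. They report only what shows in the picture. A call takes as long as a camera call.
- recognise(query, camera): "bbox" ([left, top, width, height] in pixels, round what is visible of it).
The state is a dict: "time_s": time; "q": joint angles; "dq": joint speeds; "tau": joint torques, N m; "eef_pos": TCP position; "tool_rot": TCP orientation; "contact_force": force on the tool from outside, world axes, zero at the start; "torque": the same for the moment, N m; "gripper_width": finger opening in mm.
Only numpy, scipy, OpenCV 4.12 (cv2) and the standard library are available. Lean on these libraries where they do the work, as an engineer would, in place of code of your own. Each camera call takes 0.05 s, during which the arm holds its last target. There are 200 camera calls.

## Working session

There is one attempt and no reset: what is moved stays moved. The work goes in short steps, Python scripts to look and compute and a tool call to move; the robot and the scene stay as the last step left them, time stands still between calls to the robot, and variables do not carry over. Pictures are saved under pics/ and viewed, about 12 in all and at most 16, crops included, and the job is handed in when it is done.

Besides the shell and the picture viewer there is one more tool, called after "Emit:" as name(argument=value, ...) on one line, values as JSON. carry_out: Moves the arm, as the interface text tells. Its arguments: {"type":"object","properties":{"moves":{"type":"array"}},"required":["moves"]}

```bash
mkdir -p pics; ls
cat > h.py <<'E'
import cv2,numpy as np
from rig import *
def save(cam,name):
    im=grab_frame(cam); cv2.imwrite(f'pics/{name}.png',cv2.cvtColor(im,cv2.COLOR_RGB2BGR)); return im
def ray(P,u,v,z):
    K=np.array(P['intrinsics']);T=np.array(P['cam_to_world'])
    d=T[:3,:3]@np.linalg.solve(K,[u,v,1]); o=T[:3,3]
    return o+d*(z-o[2])/d[2]
def proj(P,p):
    K=np.array(P['intrinsics']);T=np.array(P['cam_to_world'])
    c=T[:3,:3].T@(np.array(p)-T[:3,3]); c=K@c; return c[:2]/c[2]
E
python3 - <<'E'
from h import *
np.set_printoptions(precision=2,suppress=True)
s=get_state();print({k:np.round(v,3) for k,v in s.items()})
for c in ['top','scene']:
    save(c,c+'0');P=camera_params(c);print(c,np.array(P['intrinsics']).tolist(),np.array(P['cam_to_world']))
    for n in ['ramekin','beaker','slim_cup','lid','plate','timer','bulb','shaker','pourer']:
        for r in recognise(n,c)[:2]:
            b=r['bbox'];print(n,np.round(b,1),round(r['conf'],2),ray(P,b[0]+b[2]/2,b[1]+b[3]/2,20)[:2])
E
```

```text
pics
{'time_s': np.float64(0.0), 'q': array([ 1.14,  0.29,  1.58,  0.  ,  1.28, -0.15]), 'dq': array([-0.,  0.,  0.,  0.,  0., -0.]), 'tau': array([  0.  , -40.6 , -29.26,  -0.  ,   0.01,  -0.  ]), 'eef_pos': array([189.32, 647.2 , 229.92]), 'tool_rot': array([-1.33, -0.99,  1.  ]), 'contact_force': array([-1.24,  0.42, -0.34]), 'torque': array([-0.02, -0.01, -0.03]), 'gripper_width': np.float64(85.515)}
top [[532.4488424756898, 0.0, 309.5666748355889], [0.0, 532.4488424756898, 231.52880906571974], [0.0, 0.0, 1.0]] [[   0.01   -0.99    0.1   461.32]
 [  -1.     -0.01   -0.03   17.92]
 [   0.03   -0.1    -0.99 1064.81]
 [   0.      0.      0.      1.  ]]
ramekin [280.5 261.   32.2  31.5] 0.82 [480.14  15.71]
beaker [125.7 275.1  29.6  24.9] 0.87 [456.98 317.62]
slim_cup [462.6 289.7  34.7  23.8] 0.93 [ 434.29 -344.65]
lid [364.7 207.4  17.1  19. ] 0.57 [ 599.72 -135.26]
plate [209.1 190.2  62.6  56.4] 0.57 [593.93 127.59]
timer [205.4 274.2  32.5  33.9] 0.85 [451.15 160.98]
bulb [366.7 269.2  51.2  33.8] 0.89 [ 463.32 -172.05]
shaker [296.1 191.   20.6  23.2] 0.92 [626.9  -2.3]
pourer
[... 195 characters left out ...]
   0.82   -0.49    0.31 -233.74]
 [   0.01   -0.52   -0.85  741.34]
 [   0.      0.      0.      1.  ]]
ramekin [278.7 202.3  32.2  34.3] 0.65 [480.98  12.58]
ramekin [388.5 130.   28.3  32.3] 0.47 [453.86 314.85]
beaker [390.5 129.3  27.3  31.5] 0.85 [453.26 319.73]
slim_cup [ 87.4 270.3  39.7  42.3] 0.67 [ 420.29 -345.21]
lid [250.8 300.5  23.5  23. ] 0.91 [ 610.3  -139.89]
plate [351.  214.6  55.1  46.3] 0.77 [607.55 121.44]
timer [333.  163.7  27.5  31. ] 0.91 [458.24 157.46]
timer [182.5 237.7  48.8  37.7] 0.5 [ 457.37 -167.67]
bulb [180.1 238.3  52.7  35.4] 0.73 [ 455.85 -167.81]
shaker [322.2 259.1  23.6  29.6] 0.97 [621.37   5.45]
pourer [457.  162.8  59.3  60.6] 0.77 [650.5  372.53]
```

View pics/top0.png

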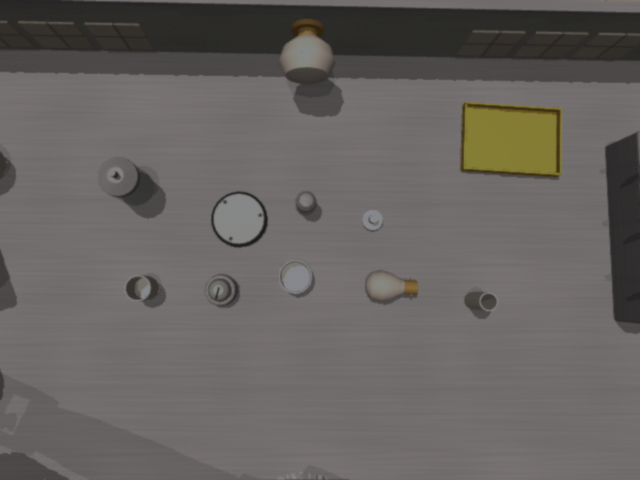

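View pics/scene0.png

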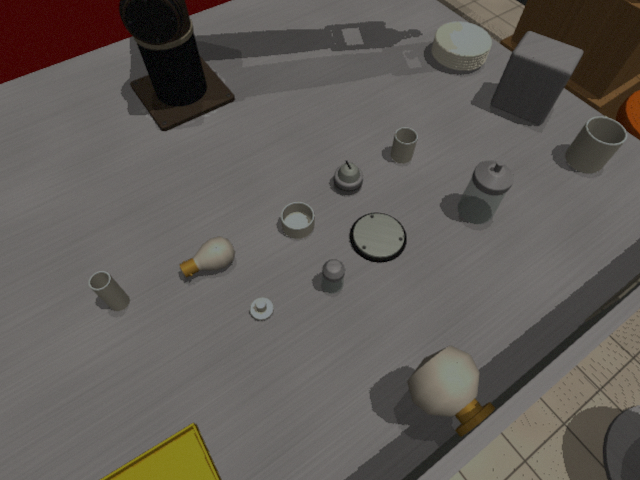

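Run:
```python
from h import *
from scipy.spatial.transform import Rotation as R
np.set_printoptions(precision=3,suppress=True)
s=get_state();print(R.from_rotvec(s['tool_rot']).as_matrix())
P=camera_params('wrist');T=np.array(P['cam_to_world']);print(P['intrinsics'],T)
M=np.eye(4);M[:3,:3]=R.from_rotvec(s['tool_rot']).as_matrix();M[:3,3]=s['eef_pos'];print(np.linalg.inv(M)@T)
```

```text
[[ 0.281  0.    -0.96 ]
 [ 0.96   0.     0.281]
 [ 0.    -1.    -0.   ]]
[[357.962   0.    326.092]
 [  0.    357.962 241.334]
 [  0.      0.      1.   ]] [[  0.28    0.916   0.287 116.512]
 [  0.96   -0.267  -0.085 668.787]
 [ -0.001   0.299  -0.954 373.816]
 [  0.      0.      0.      1.   ]]
[[   1.       0.001   -0.001   -0.407]
 [   0.001   -0.299    0.954 -142.433]
 [   0.001   -0.954   -0.299   76.066]
 [   0.       0.       0.       1.   ]]
```

The top view shows the plate at (240,218), ramekin (296,278), beaker (142,288), slim cup (487,301) and lid (373,220). The scene view agrees: everything upright, with clear space around it. Next I fit silhouettes.

```bash
cat >> h.py <<'E'
from scipy.optimize import least_squares
A=np.linspace(0,2*np.pi,60)
def circ(x,y,z,r): return np.c_[x+r*np.cos(A),y+r*np.sin(A),0*A+z]
G={'ramekin':[(0,32.5),(36,32.5)],'beaker':[(0,24.5),(62,24.5)],'slim_cup':[(0,17.5),(90,17.5)],'lid':[(6,21),(11,21),(31,9)],'plate':[(0,56),(14,50)],'timer':[(0,31),(40,31)],'shaker':[(0,21),(65,19)]}
def pbox(P,n,x,y,z0=0):
    p=np.array([proj(P,q) for z,r in G[n] for q in circ(x,y,z+z0,r)])
    a,b=p.min(0),p.max(0); return np.r_[a,b]
def fit(n,obs,z0=0,x0=(550,0)):
    "obs: list of (P,bbox)"
    def f(v): return np.concatenate([pbox(P,n,v[0],v[1],z0)-np.r_[b[0],b[1],b[0]+b[2],b[1]+b[3]] for P,b in obs])
    r=least_squares(f,x0,loss='soft_l1',diff_step=1e-4); return r.x,f(r.x)
E
python3 - <<'E'
from h import *
np.set_printoptions(precision=1,suppress=True)
Ps={c:camera_params(c) for c in ['top','scene']}
for c in Ps: grab_frame(c)
for n in G:
    o=[]
    for c in Ps:
        r=recognise(n,c)
        if r: o.append((Ps[c],r[0]['bbox'])); x,e=fit(n,o[-1:]);print(n,c,x,e)
    x,e=fit(n,o);print('   both',x)
E
```

```text
ramekin top [481.5  18.2] [-0.5 -2.4  0.5  2.2]
ramekin scene [484.8  19. ] [ 1.3 -1.4 -1.3  1.3]
   both [483.6  18.5]
beaker top [456.3 308.7] [-1.9  0.5  2.9 -0.5]
   both [456.3 308.7]
slim_cup top [ 437.8 -340.2] [-2.7  2.   1.7 -1.4]
slim_cup scene [ 436.3 -336.4] [-1.6 -2.4  3.1  2. ]
   both [ 437.2 -338.6]
lid top [ 594.4 -133.2] [-0.8 -1.3  0.8  1.3]
lid scene [ 606.2 -138.7] [-1.9 -0.9  2.   0.8]
   both [ 599.4 -135.3]
plate top [469.3 155.4] [ -7.  -19.   16.9   3.8]
plate scene [599.  128.6] [-0.1 -0.4  0.1  0.3]
   both [574.9 146.6]
timer top [453. 162.] [-1.6  1.   1.8 -1. ]
timer scene [457.8 156.5] [-3.2 -2.   2.4  1.4]
   both [454.6 159.9]
shaker top [623.2  -2. ] [-1.  -1.   0.9  1.2]
shaker scene [629.7  -0.9] [-1.9 -3.1  1.5  2.4]
   both [625.5  -0.8]
```

Emit:
carry_out(moves=[{"ry": -0.14,"tx": 0,"ty": 0},{"ry": -0.145},{"tx": -60,"tz": -50},{"tx": -60,"tz": -50},{"tx": -60,"tz": -50},{"tx": -60,"tz": -50},{"tx": -60,"tz": -50},{"tx": -60,"tz": -50},{"tx": -60,"tz": -50},{"tx": -60,"tz": -50}])

```text
invalid input
```

Emit:
carry_out(moves=[{"jaw": 85,"tx": 0,"ty": 0,"tz": 0,"rx": 0,"ry": -0.14,"rz": 0},{"jaw": 85,"tx": 0,"ty": 0,"tz": 0,"rx": 0,"ry": -0.145,"rz": 0},{"jaw": 85,"tx": -60,"ty": 0,"tz": -50,"rx": 0,"ry": 0,"rz": 0},{"jaw": 85,"tx": -60,"ty": 0,"tz": -50,"rx": 0,"ry": 0,"rz": 0},{"jaw": 85,"tx": -60,"ty": 0,"tz": -50,"rx": 0,"ry": 0,"rz": 0},{"jaw": 85,"tx": -60,"ty": 0,"tz": -50,"rx": 0,"ry": 0,"rz": 0},{"jaw": 85,"tx": -60,"ty": 0,"tz": -50,"rx": 0,"ry": 0,"rz": 0},{"jaw": 85,"tx": -60,"ty": 0,"tz": -50,"rx": 0,"ry": 0,"rz": 0},{"jaw": 85,"tx": -60,"ty": 0,"tz": -50,"rx": 0,"ry": 0,"rz": 0},{"jaw": 85,"tx": 0,"ty": 0,"tz": 0,"rx": 0,"ry": 0,"rz": 0}])

```text
time_s: 3.05
eef_pos: [472.3, 308.6, 231.6]
tool_rot: [-1.213, -1.205, 1.205]
contact_force: [-0.2, 0.9, -0.5]
gripper_width: 84.9
```

Run:
```python
from h import *
P=camera_params('wrist');im=save('wrist','w1')
for n in ['beaker','plate','timer','ramekin']:
    for r in recognise(n,'wrist')[:2]: print(n,np.round(r['bbox'],1),round(r['conf'],2), fit(n,[(P,r['bbox'])]))
```

```text
beaker [300.9 170.5  55.5  59.9] 0.67 (array([460.20714758, 310.19429555]), array([ 0.06665691, -1.26914343, -0.06676392,  1.05234555]))
plate [125.1 268.1  94.1  81.5] 0.73 (array([598.60058952, 128.60861553]), array([-1.75979665, -1.29344137,  2.11710947,  5.86725866]))
timer [142.5 163.6  74.7  59.9] 0.61 (array([457.78960016, 164.81269346]), array([-1.41119568, -2.48835658,  2.22895764,  6.47491229]))
ramekin [  0.  190.1  84.2  63. ] 0.91 (array([486.31059341,  20.44572579]), array([-1.91091438, -1.94203794,  5.34399495,  5.21279964]))
```

View pics/w1.png

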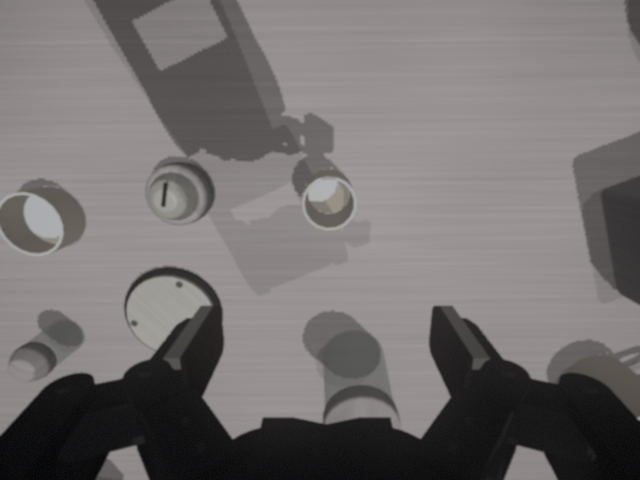

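The wrist view shows the beaker at (329,203), timer (178,192), ramekin (30,223) and plate (172,310), and the fits agree with the other cameras. Next I hover over the plate to measure it.

Emit:
carry_out(moves=[{"jaw": 85,"tx": -36,"ty": 0,"tz": -22,"rx": 0,"ry": 0,"rz": 0},{"jaw": 85,"tx": -36,"ty": 0,"tz": -22,"rx": 0,"ry": 0,"rz": 0},{"jaw": 85,"tx": -36,"ty": 0,"tz": -22,"rx": 0,"ry": 0,"rz": 0},{"jaw": 85,"tx": -36,"ty": 0,"tz": -22,"rx": 0,"ry": 0,"rz": 0},{"jaw": 85,"tx": -36,"ty": 0,"tz": -22,"rx": 0,"ry": 0,"rz": 0},{"jaw": 85,"tx": 0,"ty": 0,"tz": 0,"rx": 0,"ry": 0,"rz": 0},{"jaw": 85,"tx": 0,"ty": 0,"tz": 0,"rx": 0,"ry": 0,"rz": 0}])

```text
time_s: 4.18
eef_pos: [579.1, 133.3, 231.1]
tool_rot: [-1.207, -1.21, 1.21]
contact_force: [0.2, 0.5, 0.2]
gripper_width: 85.0
```

```bash
cat >> h.py <<'E'
def look(n,z0=0,name=None,k=2):
    s=get_state();P=camera_params('wrist');im=grab_frame('wrist')
    if name: cv2.imwrite(f'pics/{name}.png',cv2.cvtColor(im,cv2.COLOR_RGB2BGR))
    print('tcp',s['eef_pos'].round(1) if hasattr(s['eef_pos'],'round') else s['eef_pos'])
    for r in recognise(n,'wrist')[:k]:
        x,e=fit(n,[(P,r['bbox'])],z0); print(n,np.round(r['bbox'],1),round(r['conf'],2),np.round(x,1),np.round(e,1),'tx',round(x[1]-s['eef_pos'][1],1),'tz',round(s['eef_pos'][0]-x[0],1))
    return im
E
python3 - <<'E'
from h import *
for i in range(2): look('plate',name='w2')
for n in ['ramekin','shaker']: look(n)
E
```

```text
tcp [579.1 133.3 231.1]
plate [270.1 172.5 104.9  97.2] 0.56 [600.1 128.8] [ 0.4 -1.4 -0.4  2.3] tx -4.4 tz -20.9
tcp [579.  133.5 231.3]
plate [273.7 175.4 104.2  95.3] 0.63 [602.8 132.5] [ 0.2 -1.5 -0.2  3.6] tx -0.9 tz -23.8
tcp [579.2 133.2 231.4]
ramekin [158.6  65.5  82.7  76.6] 0.86 [483.1  16.7] [-0.2 -0.8  0.3  1.1] tx -116.5 tz 96.1
ramekin [270.7 171.  104.1 102.4] 0.54 [579.  129.9] [ 19.    2.4 -17.7 -29.5] tx -3.3 tz 0.1
tcp [579.4 132.7 231.4]
shaker [164.  231.2  60.7  52.7] 0.82 [6.258e+02 6.000e-01] [-0.7 -4.   0.9  2.4] tx -132.1 tz -46.4
```

View pics/w2.png

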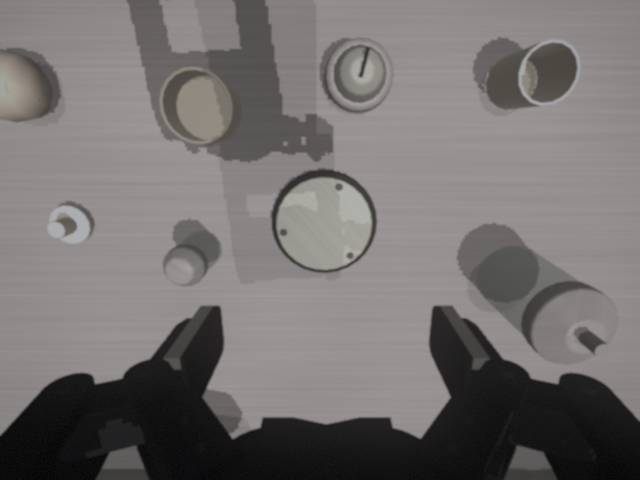

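The plate is clear at (324,220) in the wrist view, and the other things sit well away. Recognition jitters by a few pixels, so I refine with an edge score along the projected known circles.

```bash
cat >> h.py <<'E'
def refine(im,P,circles,x0,span=8):
    "maximise mean radial gradient magnitude along projected known circles [(z,r)]"
    g=cv2.GaussianBlur(im.astype(np.float32).mean(2),(0,0),1.0)
    def sc(x,y):
        t=0
        for z,r in circles:
            a=np.array([proj(P,q) for q in circ(x,y,z,r-1.2)],np.float32);b=np.array([proj(P,q) for q in circ(x,y,z,r+1.2)],np.float32)
            va=cv2.remap(g,a[:,:1],a[:,1:],1);vb=cv2.remap(g,b[:,:1],b[:,1:],1)
            t+=np.minimum(abs(va-vb),25).mean()
        return t
    c=np.array(x0,float)
    for st,n in [(2,int(span/2)),(0.5,4)]:
        c,s=max(((c+[i*st,j*st],0) for i in range(-n,n+1) for j in range(-n,n+1)),key=lambda t:sc(*t[0]))
    return c,sc(*c)
E
python3 - <<'E'
from h import *
P=camera_params('wrist');im=cv2.cvtColor(cv2.imread('pics/w2.png'),cv2.COLOR_BGR2RGB)
print(refine(im,P,[(14,50)],(601,130)))
print(refine(im,P,[(14,50),(5,56)],(601,130)))
print(refine(im,P,[(36,32.5),(36,29.5)],(484,18)))
print(refine(im,P,[(62,24.5),(62,22)],(459,310)))
print(refine(im,P,[(11,21),(6,21)],(600,-136)))
for c in ['top','scene']:
    P=camera_params(c);im=cv2.cvtColor(cv2.imread(f'pics/{c}0.png'),cv2.COLOR_BGR2RGB)
    for n,ci,x in [('plate',[(14,50)],(600,128)),('ram',[(36,32.5)],(484,18)),('beaker',[(62,24.5)],(457,310)),('cup',[(90,17.5)],(437,-338)),('lid',[(11,21)],(600,-135))]:
        print(c,n,refine(im,P,ci,x))
E
```

```text
(array([597. , 128.5]), np.float32(25.0))
(array([598.5, 129. ]), np.float32(49.969566))
(array([484.,  16.]), np.float32(36.507954))
(array([460. , 306.5]), np.float32(41.93207))
(array([ 599.5, -139.5]), np.float32(33.112907))
top plate (array([594.5, 131.5]), np.float32(24.63223))
top ram (array([480. ,  18.5]), np.float32(6.6268697))
top beaker (array([456.5, 309.5]), np.float32(15.935085))
top cup (array([ 436., -333.]), np.float32(12.595251))
top lid (array([ 596.5, -134. ]), np.float32(10.206272))
scene plate (array([599.5, 127.5]), np.float32(20.859625))
scene ram (array([484.,  14.]), np.float32(11.939994))
scene beaker (array([460.5, 304.5]), np.float32(9.386163))
scene cup (array([ 443., -339.]), np.float32(11.62822))
scene lid (array([ 598., -136.]), np.float32(16.135302))
```

Emit:
carry_out(moves=[{"jaw": 85,"tx": -40,"ty": 0,"tz": 30,"rx": 0,"ry": 0,"rz": 0},{"jaw": 85,"tx": -40,"ty": 5,"tz": 30,"rx": 0,"ry": 0,"rz": 0},{"jaw": 85,"tx": -35,"ty": 5,"tz": 30,"rx": 0,"ry": 0,"rz": 0},{"jaw": 85,"tx": 0,"ty": 10,"tz": 6,"rx": 0,"ry": 0,"rz": 0},{"jaw": 85,"tx": 0,"ty": 10,"tz": 0,"rx": 0,"ry": 0,"rz": 0},{"jaw": 85,"tx": 0,"ty": 0,"tz": 0,"rx": 0,"ry": 0,"rz": 0},{"jaw": 85,"tx": 0,"ty": 0,"tz": 0,"rx": 0,"ry": 0,"rz": 0}])

```text
time_s: 5.45
eef_pos: [484.4, 17.4, 201.4]
tool_rot: [-1.209, -1.21, 1.21]
contact_force: [0.3, 0.7, 0.4]
gripper_width: 85.1
```

Run:
```python
from h import *
P=camera_params('wrist');im=look('ramekin',name='w3')
print(refine(im,P,[(36,32.5),(36,29.5)],(484,18)),refine(im,P,[(36,32.5)],(484,18)))
```

```text
tcp [484.4  17.4 201.4]
ramekin [290.4 178.3  72.4  74.4] 0.92 [484.4  17.1] [-0.6 -1.1  0.6  1.3] tx -0.2 tz 0.0
(array([483.,  17.]), np.float32(39.610764)) (array([484.,  17.]), np.float32(19.025743))
```

Emit:
carry_out(moves=[{"jaw": 85,"tx": 0,"ty": 45,"tz": 0,"rx": 0,"ry": 0,"rz": 0},{"jaw": 85,"tx": 0,"ty": 45,"tz": 0,"rx": 0,"ry": 0,"rz": 0},{"jaw": 85,"tx": 0,"ty": 40,"tz": 0,"rx": 0,"ry": 0,"rz": 0},{"jaw": 85,"tx": 0,"ty": 30,"tz": 0,"rx": 0,"ry": 0,"rz": 0},{"jaw": 85,"tx": 0,"ty": 25,"tz": 0,"rx": 0,"ry": 0,"rz": 0},{"jaw": 85,"tx": 0,"ty": 13,"tz": 0,"rx": 0,"ry": 0,"rz": 0},{"jaw": 85,"tx": 0,"ty": 0,"tz": 0,"rx": 0,"ry": 0,"rz": 0},{"jaw": 85,"tx": 0,"ty": 0,"tz": 0,"rx": 0,"ry": 0,"rz": 0}])

```text
time_s: 6.55
eef_pos: [484.9, 16.7, 4.4]
tool_rot: [-1.211, -1.211, 1.209]
contact_force: [0.4, 0.6, -0.7]
gripper_width: 85.1
```

```bash
sed -i 's/,25)/,60)/' h.py
python3 - <<'E'
from h import *
im=look('ramekin',name='w4');P=camera_params('wrist');print(refine(im,P,[(36,32.5),(36,29.5)],(484,18)))
E
```

```text
tcp [484.9  16.7   4.4]
ramekin [238.1 236.4 181.2 181.6] 0.9 [484.2  17.1] [-0.1 -1.8  0.1  4.4] tx 0.4 tz 0.7
(array([483.5,  17.5]), np.float32(67.323654))
```

View pics/w4.png

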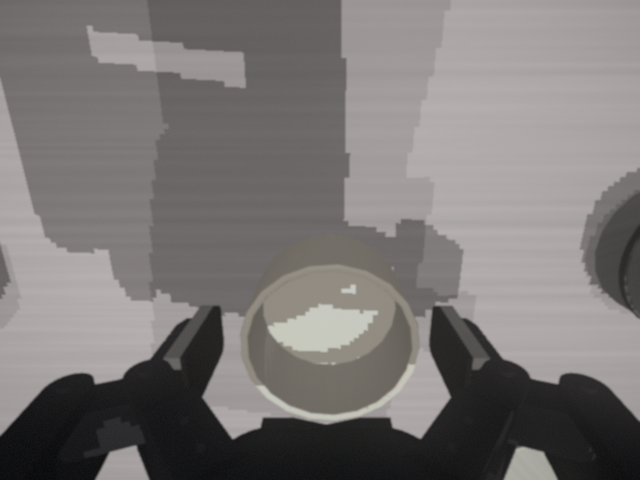

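The ramekin sits centred between the open fingers at (330,340). Closing.

Emit:
carry_out(moves=[{"jaw": 55,"tx": 0,"ty": 0,"tz": 0,"rx": 0,"ry": 0,"rz": 0},{"jaw": 55,"tx": 0,"ty": 0,"tz": 0,"rx": 0,"ry": 0,"rz": 0},{"jaw": 55,"tx": 0,"ty": 0,"tz": 0,"rx": 0,"ry": 0,"rz": 0},{"jaw": 55,"tx": 0,"ty": 0,"tz": 0,"rx": 0,"ry": 0,"rz": 0},{"jaw": 55,"tx": 0,"ty": 0,"tz": 0,"rx": 0,"ry": 0,"rz": 0}])

```text
time_s: 7.28
eef_pos: [484.8, 16.7, 4.4]
tool_rot: [-1.211, -1.211, 1.209]
contact_force: [-0.0, -0.4, 6.8]
gripper_width: 62.4
```

Emit:
carry_out(moves=[{"jaw": 55,"tx": 0,"ty": -3,"tz": 0,"rx": 0,"ry": 0,"rz": 0},{"jaw": 55,"tx": 0,"ty": -10,"tz": 0,"rx": 0,"ry": 0,"rz": 0},{"jaw": 55,"tx": 0,"ty": -20,"tz": 0,"rx": 0,"ry": 0,"rz": 0},{"jaw": 55,"tx": 0,"ty": -30,"tz": 0,"rx": 0,"ry": 0,"rz": 0},{"jaw": 55,"tx": 0,"ty": -20,"tz": 0,"rx": 0,"ry": 0,"rz": 0},{"jaw": 55,"tx": 0,"ty": 0,"tz": 0,"rx": 0,"ry": 0,"rz": 0}])

```text
time_s: 8.02
eef_pos: [485.0, 16.6, 88.2]
tool_rot: [-1.213, -1.212, 1.208]
contact_force: [0.1, -0.6, -2.1]
gripper_width: 62.1
```

Run:
```python
from h import *
dz=get_state()['eef_pos'][2]-4.4
im=look('ramekin',z0=dz,name='w5');P=camera_params('wrist')
for e in (-4,-2,0,2,4): print(e,refine(im,P,[(36+dz+e,32.5),(36+dz+e,29.5)],(484,18)))
```

```text
tcp [485.   16.6  88.2]
-4 (array([484. ,  16.5]), np.float32(79.64177))
-2 (array([482.5,  16.5]), np.float32(74.19781))
0 (array([479.5,  17.5]), np.float32(73.3855))
2 (array([477.5,  16.5]), np.float32(76.51517))
4 (array([476.,  17.]), np.float32(70.99859))
```

View pics/w5.png

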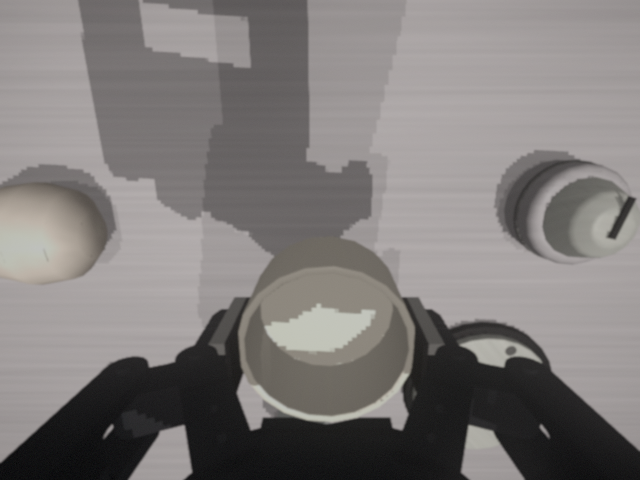

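The ramekin is held level at (326,343), with its place in the jaws almost unchanged. Carrying it to the plate.

Emit:
carry_out(moves=[{"jaw": 55,"tx": 10,"ty": 0,"tz": -10,"rx": 0,"ry": 0,"rz": 0},{"jaw": 55,"tx": 22,"ty": 0,"tz": -22,"rx": 0,"ry": 0,"rz": 0},{"jaw": 55,"tx": 30,"ty": 0,"tz": -30,"rx": 0,"ry": 0,"rz": 0},{"jaw": 55,"tx": 28,"ty": 0,"tz": -28,"rx": 0,"ry": 0,"rz": 0},{"jaw": 55,"tx": 15,"ty": 0,"tz": -16,"rx": 0,"ry": 0,"rz": 0},{"jaw": 55,"tx": 7.5,"ty": 0,"tz": -8,"rx": 0,"ry": 0,"rz": 0},{"jaw": 55,"tx": 0,"ty": 15,"tz": 0,"rx": 0,"ry": 0,"rz": 0},{"jaw": 55,"tx": 0,"ty": 20,"tz": 0,"rx": 0,"ry": 0,"rz": 0},{"jaw": 55,"tx": 0,"ty": 0,"tz": 0,"rx": 0,"ry": 0,"rz": 0},{"jaw": 55,"tx": 0,"ty": 0,"tz": 0,"rx": 0,"ry": 0,"rz": 0}])

```text
time_s: 9.38
eef_pos: [597.4, 128.8, 50.9]
tool_rot: [-1.209, -1.208, 1.209]
contact_force: [-0.1, 0.1, -1.1]
gripper_width: 62.6
```

Run:
```python
from h import *
dz=get_state()['eef_pos'][2]-4.4
im=look('ramekin',z0=dz,name='w6');P=camera_params('wrist')
s=get_state()['eef_pos']
for e in (-2,0): print(e,refine(im,P,[(36+dz+e,32.5),(36+dz+e,29.5)],s[:2]))
print(refine(im,P,[(14,50)],(598.5,128.7),6))
for c in ['top','scene']:
    im=save(c,c+'6');P=camera_params(c)
    print(c,refine(im,P,[(36+dz,32.5),(36+dz,29.5)],s[:2],6),refine(im,P,[(14,50)],(598,129),6),s[:2])
```

```text
tcp [597.4 128.8  50.9]
ramekin [238.2 236.2 175.4 181.1] 0.67 [596.9 128.2] [-3.  -1.1  3.   5.6] tx -0.6 tz 0.5
-2 (array([599.72624683, 128.53713004]), np.float32(75.27843))
0 (array([598.72624683, 128.53713004]), np.float32(78.18619))
(array([599. , 130.7]), np.float32(40.203484))
top (array([595.22624683, 126.03713004]), np.float32(6.4571614)) (array([596.5, 123.5]), np.float32(5.9965267)) [598.22624683 129.03713004]
scene (array([597.22624683, 128.03713004]), np.float32(18.360676)) (array([598.5, 128.5]), np.float32(19.259762)) [598.22624683 129.03713004]
```

Emit:
carry_out(moves=[{"jaw": 55,"tx": 0.5,"ty": 12,"tz": -1,"rx": 0,"ry": 0,"rz": 0},{"jaw": 55,"tx": 0,"ty": 10,"tz": 0,"rx": 0,"ry": 0,"rz": 0},{"jaw": 55,"tx": 0,"ty": 5,"tz": 0,"rx": 0,"ry": 0,"rz": 0},{"jaw": 55,"tx": 0,"ty": 2,"tz": 0,"rx": 0,"ry": 0,"rz": 0},{"jaw": 55,"tx": 0,"ty": 1,"tz": 0,"rx": 0,"ry": 0,"rz": 0},{"jaw": 55,"tx": 0,"ty": 0,"tz": 0,"rx": 0,"ry": 0,"rz": 0},{"jaw": 55,"tx": 0,"ty": 0,"tz": 0,"rx": 0,"ry": 0,"rz": 0}])

```text
time_s: 10.45
eef_pos: [599.1, 129.8, 21.7]
tool_rot: [-1.21, -1.21, 1.209]
contact_force: [-0.4, 0.5, -1.5]
gripper_width: 62.0
```

Not touching yet; lowering in 1 mm steps.

Emit:
carry_out(moves=[{"jaw": 55,"tx": 0,"ty": 1,"tz": 0,"rx": 0,"ry": 0,"rz": 0},{"jaw": 55,"tx": 0,"ty": 1,"tz": 0,"rx": 0,"ry": 0,"rz": 0},{"jaw": 55,"tx": 0,"ty": 0,"tz": 0,"rx": 0,"ry": 0,"rz": 0},{"jaw": 55,"tx": 0,"ty": 0,"tz": 0,"rx": 0,"ry": 0,"rz": 0}])

```text
time_s: 10.95
eef_pos: [598.8, 129.8, 19.3]
tool_rot: [-1.209, -1.209, 1.209]
contact_force: [-0.7, -0.2, -2.0]
gripper_width: 62.5
```

Emit:
carry_out(moves=[{"jaw": 55,"tx": 0,"ty": 0.7,"tz": 0,"rx": 0,"ry": 0,"rz": 0},{"jaw": 55,"tx": 0,"ty": 0.7,"tz": 0,"rx": 0,"ry": 0,"rz": 0},{"jaw": 55,"tx": 0,"ty": 0,"tz": 0,"rx": 0,"ry": 0,"rz": 0},{"jaw": 55,"tx": 0,"ty": 0,"tz": 0,"rx": 0,"ry": 0,"rz": 0}])

```text
time_s: 11.45
eef_pos: [598.9, 129.8, 18.4]
tool_rot: [-1.209, -1.209, 1.21]
contact_force: [-2.7, 0.1, 3.8]
gripper_width: 62.4
```

Contact (+3.8 N). Releasing and rising.

Emit:
carry_out(moves=[{"jaw": 72,"tx": 0,"ty": 0,"tz": 0,"rx": 0,"ry": 0,"rz": 0},{"jaw": 85,"tx": 0,"ty": 0,"tz": 0,"rx": 0,"ry": 0,"rz": 0},{"jaw": 85,"tx": 0,"ty": 0,"tz": 0,"rx": 0,"ry": 0,"rz": 0},{"jaw": 85,"tx": 0,"ty": 0,"tz": 0,"rx": 0,"ry": 0,"rz": 0},{"jaw": 85,"tx": 0,"ty": -20,"tz": 0,"rx": 0,"ry": 0,"rz": 0},{"jaw": 85,"tx": 0,"ty": -40,"tz": 0,"rx": 0,"ry": 0,"rz": 0},{"jaw": 85,"tx": 0,"ty": -45,"tz": 0,"rx": 0,"ry": 0,"rz": 0},{"jaw": 85,"tx": 0,"ty": -45,"tz": 0,"rx": 0,"ry": 0,"rz": 0},{"jaw": 85,"tx": 0,"ty": -35,"tz": 0,"rx": 0,"ry": 0,"rz": 0},{"jaw": 85,"tx": 0,"ty": 0,"tz": 0,"rx": 0,"ry": 0,"rz": 0}])

```text
time_s: 12.7
eef_pos: [601.3, 130.0, 209.1]
tool_rot: [-1.216, -1.217, 1.204]
contact_force: [0.2, 0.3, -0.4]
gripper_width: 85.0
```

Run:
```python
from h import *
im=look('ramekin',z0=14,name='w7');P=camera_params('wrist')
print(refine(im,P,[(50,32.5),(50,29.5)],(598,129)),refine(im,P,[(14,50)],(598,129)),refine(im,P,[(14,50),(14,56)],(598,129)))
```

```text
tcp [601.3 130.  209.1]
ramekin [289.4 175.   73.2  73. ] 0.64 [598.6 129.3] [-1.  -2.   1.   3.7] tx -0.7 tz 2.7
(array([590.5, 129. ]), np.float32(50.45843)) (array([594. , 130.5]), np.float32(40.18846)) (array([593.5, 128.5]), np.float32(60.326447))
```

View pics/w7.png

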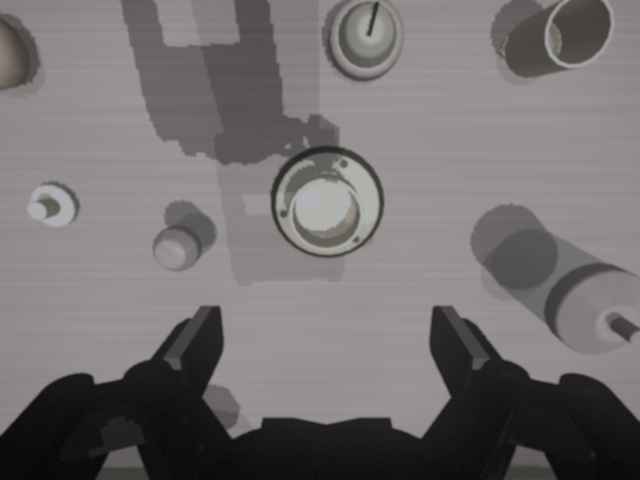

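The ramekin stands on the plate, rim centre about (325,214) and plate centre about (327,202), which looks concentric allowing for the rim's height. The arm was still settling, so I measure again.

Run:
```python
from h import *
for i in range(2):
    im=look('ramekin',z0=14,name='w8');P=camera_params('wrist')
print(refine(im,P,[(50,32.5),(50,29.5)],(598,129)),refine(im,P,[(14,50)],(598,129)),refine(im,P,[(14,50),(14,56)],(598,129)))
```

```text
tcp [598.8 129.8 203.8]
ramekin [288.9 178.1  75.5  76.5] 0.77 [597.  129.6] [-0.4 -1.5  0.4  1.8] tx -0.2 tz 1.8
ramekin [ 24.6 189.5  50.4  44.6] 0.74 [607.3 -98.5] [-1.9 -2.  47.6 32.8] tx -228.3 tz -8.5
tcp [597.8 129.7 201.4]
ramekin [287.9 182.6  77.7  74.4] 0.7 [597.6 129.6] [ 0.5 -3.  -0.5  2.8] tx -0.2 tz 0.2
(array([598., 129.]), np.float32(58.021088)) (array([597. , 130.5]), np.float32(52.31638)) (array([597., 130.]), np.float32(80.50476))
```

Emit:
carry_out(moves=[{"jaw": 75,"tx": 40,"ty": 0,"tz": 30,"rx": 0,"ry": 0,"rz": 0},{"jaw": 75,"tx": 40,"ty": 0,"tz": 32,"rx": 0,"ry": 0,"rz": 0},{"jaw": 75,"tx": 40,"ty": 0,"tz": 32,"rx": 0,"ry": 0,"rz": 0},{"jaw": 75,"tx": 40,"ty": 0,"tz": 32,"rx": 0,"ry": 0,"rz": 0},{"jaw": 75,"tx": 18,"ty": 0,"tz": 13,"rx": 0,"ry": 0,"rz": 0},{"jaw": 75,"tx": 0,"ty": 0,"tz": 0,"rx": 0,"ry": 0,"rz": 0},{"jaw": 75,"tx": 0,"ty": 0,"tz": 0,"rx": 0,"ry": 0,"rz": 0},{"jaw": 75,"tx": 0,"ty": 0,"tz": 0,"rx": 0,"ry": 0,"rz": 0}])

```text
time_s: 14.0
eef_pos: [460.3, 306.9, 202.6]
tool_rot: [-1.21, -1.208, 1.209]
contact_force: [-0.3, -0.5, 0.0]
gripper_width: 75.0
```

Run:
```python
from h import *
im=look('beaker',name='w9');P=camera_params('wrist')
print(refine(im,P,[(62,24.5),(62,22)],(458,308)))
```

```text
tcp [460.3 306.9 202.6]
beaker [299.1 183.9  61.3  67.7] 0.7 [458.  309.2] [ 0.6 -0.9 -0.6  0.7] tx 2.2 tz 2.4
(array([459.5, 310. ]), np.float32(61.697594))
```

Emit:
carry_out(moves=[{"jaw": 75,"tx": 2.7,"ty": 40,"tz": 1.3,"rx": 0,"ry": 0,"rz": 0},{"jaw": 75,"tx": 0,"ty": 45,"tz": 0,"rx": 0,"ry": 0,"rz": 0},{"jaw": 75,"tx": 0,"ty": 40,"tz": 0,"rx": 0,"ry": 0,"rz": 0},{"jaw": 75,"tx": 0,"ty": 28,"tz": 0,"rx": 0,"ry": 0,"rz": 0},{"jaw": 75,"tx": 0,"ty": 15,"tz": 0,"rx": 0,"ry": 0,"rz": 0},{"jaw": 75,"tx": 0,"ty": 0,"tz": 0,"rx": 0,"ry": 0,"rz": 0},{"jaw": 75,"tx": 0,"ty": 0,"tz": 0,"rx": 0,"ry": 0,"rz": 0},{"jaw": 75,"tx": 0,"ty": 0,"tz": 0,"rx": 0,"ry": 0,"rz": 0}])

```text
time_s: 15.1
eef_pos: [459.6, 311.0, 36.5]
tool_rot: [-1.21, -1.212, 1.207]
contact_force: [0.0, 0.5, 0.0]
gripper_width: 75.0
```

Run:
```python
from h import *
im=look('beaker',name='w10');P=camera_params('wrist')
print(refine(im,P,[(62,24.5),(62,22)],(458,308)))
```

```text
tcp [459.6 311.   36.5]
beaker [261.  230.5 127.6 163.6] 0.75 [458.6 309.9] [-1.7  0.8  1.7 -0.5] tx -1.1 tz 1.0
(array([458.5, 310. ]), np.float32(63.63083))
```

Emit:
carry_out(moves=[{"jaw": 75,"tx": -0.8,"ty": 1,"tz": 1,"rx": 0,"ry": 0,"rz": 0},{"jaw": 60,"tx": 0,"ty": 0,"tz": 0,"rx": 0,"ry": 0,"rz": 0},{"jaw": 40,"tx": 0,"ty": 0,"tz": 0,"rx": 0,"ry": 0,"rz": 0},{"jaw": 40,"tx": 0,"ty": 0,"tz": 0,"rx": 0,"ry": 0,"rz": 0},{"jaw": 40,"tx": 0,"ty": 0,"tz": 0,"rx": 0,"ry": 0,"rz": 0},{"jaw": 40,"tx": 0,"ty": 0,"tz": 0,"rx": 0,"ry": 0,"rz": 0},{"jaw": 40,"tx": 0,"ty": 0,"tz": 0,"rx": 0,"ry": 0,"rz": 0}])

```text
time_s: 16.08
eef_pos: [457.9, 309.9, 34.4]
tool_rot: [-1.209, -1.21, 1.209]
contact_force: [-0.2, 1.2, 4.8]
gripper_width: 48.1
```

Emit:
carry_out(moves=[{"jaw": 40,"tx": 0,"ty": -3,"tz": 0,"rx": 0,"ry": 0,"rz": 0},{"jaw": 40,"tx": 0,"ty": -15,"tz": 0,"rx": 0,"ry": 0,"rz": 0},{"jaw": 40,"tx": 0,"ty": -30,"tz": 0,"rx": 0,"ry": 0,"rz": 0},{"jaw": 40,"tx": 0,"ty": -30,"tz": 0,"rx": 0,"ry": 0,"rz": 0},{"jaw": 40,"tx": 0,"ty": -20,"tz": 0,"rx": 0,"ry": 0,"rz": 0},{"jaw": 40,"tx": 0,"ty": -10,"tz": 0,"rx": 0,"ry": 0,"rz": 0},{"jaw": 40,"tx": 0,"ty": 0,"tz": 0,"rx": 0,"ry": 0,"rz": 0},{"jaw": 40,"tx": 0,"ty": 0,"tz": 0,"rx": 0,"ry": 0,"rz": 0}])

```text
time_s: 17.08
eef_pos: [456.7, 309.3, 140.7]
tool_rot: [-1.208, -1.207, 1.211]
contact_force: [0.4, 0.2, -2.3]
gripper_width: 48.1
```

Run:
```python
from h import *
dz=get_state()['eef_pos'][2]-34.4
im=look('beaker',z0=dz,name='w11');P=camera_params('wrist')
for e in(-3,-1,1,3):print(e,refine(im,P,[(62+dz+e,24.5),(62+dz+e,22)],(458,309)))
```

```text
tcp [456.7 309.3 140.7]
beaker [262.9 240.2 126.4 162.3] 0.81 [459.  308.8] [-2.8 -1.4  2.8  1.7] tx -0.5 tz -2.3
beaker [ 65.3 352.9  74.6  76.5] 0.57 [526.1 221.9] [-1.  -2.3 81.2 97.1] tx -87.4 tz -69.4
-3 (array([460.5, 308.5]), np.float32(80.0368))
-1 (array([459., 309.]), np.float32(82.25796))
1 (array([458., 309.]), np.float32(78.19568))
3 (array([456. , 309.5]), np.float32(73.22931))
```

View pics/w11.png

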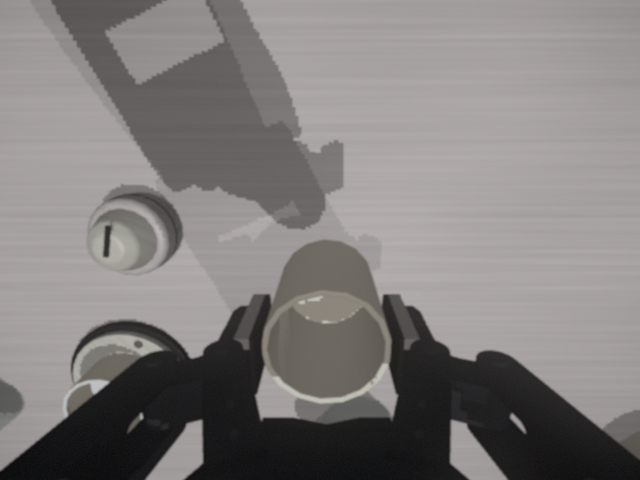

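The beaker is held upright at (327,345), with the plate and ramekin lower left. Carrying it over the ramekin.

Emit:
carry_out(moves=[{"jaw": 40,"tx": -15,"ty": 0,"tz": -12,"rx": 0,"ry": 0,"rz": 0},{"jaw": 40,"tx": -30,"ty": 0,"tz": -23,"rx": 0,"ry": 0,"rz": 0},{"jaw": 40,"tx": -35,"ty": 0,"tz": -27,"rx": 0,"ry": 0,"rz": 0},{"jaw": 40,"tx": -35,"ty": 0,"tz": -27,"rx": 0,"ry": 0,"rz": 0},{"jaw": 40,"tx": -35,"ty": 0,"tz": -27,"rx": 0,"ry": 0,"rz": 0},{"jaw": 40,"tx": -20,"ty": 0,"tz": -16,"rx": 0,"ry": 0,"rz": 0},{"jaw": 40,"tx": -10,"ty": 20,"tz": -8.5,"rx": 0,"ry": 0,"rz": 0},{"jaw": 40,"tx": 0,"ty": 20,"tz": 0,"rx": 0,"ry": 0,"rz": 0},{"jaw": 40,"tx": 0,"ty": 0,"tz": 0,"rx": 0,"ry": 0,"rz": 0},{"jaw": 40,"tx": 0,"ty": 0,"tz": 0,"rx": 0,"ry": 0,"rz": 0}])

```text
time_s: 18.42
eef_pos: [597.2, 130.8, 101.4]
tool_rot: [-1.207, -1.21, 1.211]
contact_force: [-0.1, -0.0, -1.0]
gripper_width: 47.9
```

Run:
```python
from h import *
grab_frame('wrist')
s=get_state()['eef_pos'];dz=s[2]-34.4
im=look('beaker',z0=dz,name='w12',k=1);P=camera_params('wrist')
for e in(-1,1):print(e,refine(im,P,[(62+dz+e,24.5),(62+dz+e,22)],s[:2],6))
for c in ['scene','top']:
    im=save(c,c+'12');P=camera_params(c)
    print(c,refine(im,P,[(62+dz,24.5),(62+dz,22)],s[:2],6),refine(im,P,[(50,32.5)],(598,129),6))
im=cv2.imread('pics/scene12.png')[140:300,280:480];cv2.imwrite('pics/s12c.png',cv2.resize(im,None,fx=3,fy=3,interpolation=2))
```

```text
tcp [597.8 130.7 102.2]
beaker [260.4 240.4 129.9 161.8] 0.67 [600.  129.9] [-1.  -1.9  1.   1.9] tx -0.8 tz -2.2
-1 (array([601.29830425, 129.68492659]), np.float32(73.714165))
1 (array([599.79830425, 129.68492659]), np.float32(72.58537))
scene (array([597.79830425, 131.18492659]), np.float32(19.725586)) (array([596., 126.]), np.float32(9.529054))
top (array([605.29830425, 122.68492659]), np.float32(8.943827)) (array([590., 128.]), np.float32(4.456847))
```

View pics/s12c.png

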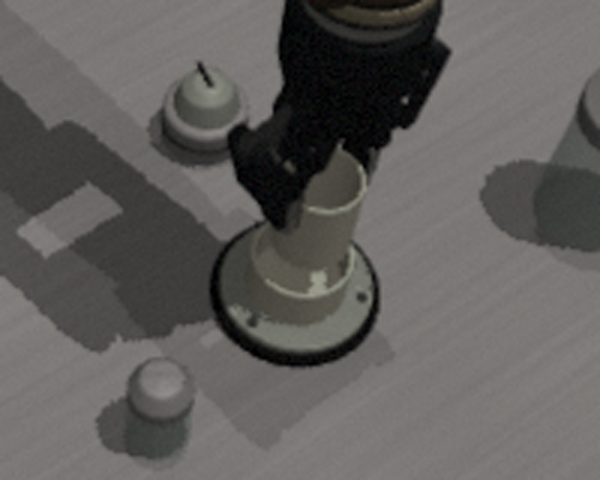

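In the scene crop the beaker stands upright in the jaws just above the ramekin's mouth. Lowering with a small correction.

Emit:
carry_out(moves=[{"jaw": 40,"tx": -0.8,"ty": 10,"tz": 1.3,"rx": 0,"ry": 0,"rz": 0},{"jaw": 40,"tx": 0,"ty": 12,"tz": 0,"rx": 0,"ry": 0,"rz": 0},{"jaw": 40,"tx": 0,"ty": 10,"tz": 0,"rx": 0,"ry": 0,"rz": 0},{"jaw": 40,"tx": 0,"ty": 7,"tz": 0,"rx": 0,"ry": 0,"rz": 0},{"jaw": 40,"tx": 0,"ty": 4,"tz": 0,"rx": 0,"ry": 0,"rz": 0},{"jaw": 40,"tx": 0,"ty": 2,"tz": 0,"rx": 0,"ry": 0,"rz": 0},{"jaw": 40,"tx": 0,"ty": 0,"tz": 0,"rx": 0,"ry": 0,"rz": 0},{"jaw": 40,"tx": 0,"ty": 0,"tz": 0,"rx": 0,"ry": 0,"rz": 0}])

```text
time_s: 19.68
eef_pos: [597.0, 128.9, 57.3]
tool_rot: [-1.21, -1.21, 1.209]
contact_force: [0.5, -0.5, -1.6]
gripper_width: 47.8
```

Emit:
carry_out(moves=[{"jaw": 40,"tx": 0,"ty": 1.5,"tz": 0,"rx": 0,"ry": 0,"rz": 0},{"jaw": 40,"tx": 0,"ty": 1,"tz": 0,"rx": 0,"ry": 0,"rz": 0},{"jaw": 40,"tx": 0,"ty": 0.7,"tz": 0,"rx": 0,"ry": 0,"rz": 0},{"jaw": 40,"tx": 0,"ty": 0,"tz": 0,"rx": 0,"ry": 0,"rz": 0},{"jaw": 40,"tx": 0,"ty": 0,"tz": 0,"rx": 0,"ry": 0,"rz": 0}])

```text
time_s: 20.3
eef_pos: [596.7, 128.9, 53.7]
tool_rot: [-1.209, -1.209, 1.209]
contact_force: [-0.3, -0.4, -1.5]
gripper_width: 48.1
```

Emit:
carry_out(moves=[{"jaw": 40,"tx": 0,"ty": 0.7,"tz": 0,"rx": 0,"ry": 0,"rz": 0},{"jaw": 40,"tx": 0,"ty": 0.7,"tz": 0,"rx": 0,"ry": 0,"rz": 0},{"jaw": 40,"tx": 0,"ty": 0,"tz": 0,"rx": 0,"ry": 0,"rz": 0},{"jaw": 40,"tx": 0,"ty": 0,"tz": 0,"rx": 0,"ry": 0,"rz": 0}])

```text
time_s: 20.8
eef_pos: [597.0, 129.0, 53.4]
tool_rot: [-1.209, -1.21, 1.209]
contact_force: [-3.4, -0.3, 6.1]
gripper_width: 47.9
```

Contact at the expected height. Releasing, rising and measuring.

Emit:
carry_out(moves=[{"jaw": 58,"tx": 0,"ty": 0,"tz": 0,"rx": 0,"ry": 0,"rz": 0},{"jaw": 70,"tx": 0,"ty": 0,"tz": 0,"rx": 0,"ry": 0,"rz": 0},{"jaw": 70,"tx": 0,"ty": 0,"tz": 0,"rx": 0,"ry": 0,"rz": 0},{"jaw": 70,"tx": 0,"ty": -15,"tz": 0,"rx": 0,"ry": 0,"rz": 0},{"jaw": 70,"tx": 0,"ty": -35,"tz": 0,"rx": 0,"ry": 0,"rz": 0},{"jaw": 70,"tx": 0,"ty": -45,"tz": 0,"rx": 0,"ry": 0,"rz": 0},{"jaw": 70,"tx": 0,"ty": -40,"tz": 0,"rx": 0,"ry": 0,"rz": 0},{"jaw": 70,"tx": 0,"ty": -35,"tz": 0,"rx": 0,"ry": 0,"rz": 0},{"jaw": 70,"tx": 0,"ty": 0,"tz": 0,"rx": 0,"ry": 0,"rz": 0},{"jaw": 70,"tx": 0,"ty": 0,"tz": 0,"rx": 0,"ry": 0,"rz": 0}])

```text
time_s: 22.05
eef_pos: [596.3, 128.9, 222.0]
tool_rot: [-1.209, -1.209, 1.21]
contact_force: [0.8, -0.6, -1.0]
gripper_width: 70.4
```

Run:
```python
from h import *
grab_frame('wrist');grab_frame('wrist')
im=look('beaker',z0=19,name='w13',k=1);P=camera_params('wrist')
print(refine(im,P,[(81,24.5),(81,22)],(598,129)),refine(im,P,[(50,32.5),(50,29.5)],(598,129)))
```

```text
tcp [595.7 128.8 220.5]
beaker [295.2 189.3  63.9  71.9] 0.83 [599.5 129. ] [ 2.   1.  -2.  -0.9] tx 0.2 tz -3.8
(array([599. , 128.5]), np.float32(72.45828)) (array([603., 122.]), np.float32(52.718857))
```

View pics/w13.png

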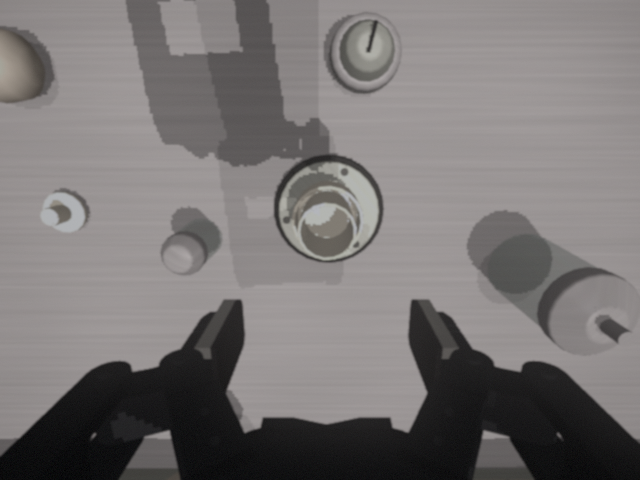

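The beaker stands in the ramekin (rim about (328,228)) at (599,128.6). Next, the slim cup.

Emit:
carry_out(moves=[{"jaw": 70,"tx": -47,"ty": 0,"tz": 16,"rx": 0,"ry": 0,"rz": 0},{"jaw": 70,"tx": -47,"ty": 0,"tz": 16,"rx": 0,"ry": 0,"rz": 0},{"jaw": 70,"tx": -47,"ty": 0,"tz": 16,"rx": 0,"ry": 0,"rz": 0},{"jaw": 70,"tx": -47,"ty": 0,"tz": 16,"rx": 0,"ry": 0,"rz": 0},{"jaw": 70,"tx": -47,"ty": 0,"tz": 16,"rx": 0,"ry": 0,"rz": 0},{"jaw": 70,"tx": -47,"ty": 0,"tz": 16,"rx": 0,"ry": 0,"rz": 0},{"jaw": 70,"tx": -47,"ty": 0,"tz": 16,"rx": 0,"ry": 0,"rz": 0},{"jaw": 70,"tx": -47,"ty": 0,"tz": 16,"rx": 0,"ry": 0,"rz": 0},{"jaw": 70,"tx": -47,"ty": 0,"tz": 16,"rx": 0,"ry": 0,"rz": 0},{"jaw": 70,"tx": -43,"ty": 0,"tz": 14,"rx": 0,"ry": 0,"rz": 0}])

```text
time_s: 23.5
eef_pos: [437.7, -338.5, 221.3]
tool_rot: [-1.208, -1.209, 1.208]
contact_force: [0.2, 0.0, -0.2]
gripper_width: 70.2
```

Run:
```python
from h import *
for i in range(5):grab_frame('wrist')
im=look('slim_cup',name='w14',k=1);P=camera_params('wrist')
print(refine(im,P,[(90,17.5),(90,15)],(438,-338)))
```

```text
tcp [ 438.6 -336.6  221.4]
slim_cup [306.  191.1  39.2  61.1] 0.76 [ 439.9 -337.4] [-2.4 -0.1  2.4  0.1] tx -0.8 tz -1.3
(array([ 440.5, -337. ]), np.float32(67.621155))
```

Emit:
carry_out(moves=[{"jaw": 70,"tx": -0.4,"ty": 35,"tz": -1.7,"rx": 0,"ry": 0,"rz": 0},{"jaw": 70,"tx": 0,"ty": 40,"tz": 0,"rx": 0,"ry": 0,"rz": 0},{"jaw": 70,"tx": 0,"ty": 40,"tz": 0,"rx": 0,"ry": 0,"rz": 0},{"jaw": 65,"tx": 0,"ty": 30,"tz": 0,"rx": 0,"ry": 0,"rz": 0},{"jaw": 60,"tx": 0,"ty": 14,"tz": 0,"rx": 0,"ry": 0,"rz": 0},{"jaw": 60,"tx": 0,"ty": 0,"tz": 0,"rx": 0,"ry": 0,"rz": 0},{"jaw": 60,"tx": 0,"ty": 0,"tz": 0,"rx": 0,"ry": 0,"rz": 0},{"jaw": 60,"tx": 0,"ty": 0,"tz": 0,"rx": 0,"ry": 0,"rz": 0}])

```text
time_s: 24.85
eef_pos: [441.4, -338.4, 65.0]
tool_rot: [-1.212, -1.21, 1.21]
contact_force: [0.1, -0.5, -0.8]
gripper_width: 60.0
```

Run:
```python
from h import *
im=look('slim_cup',name='w15',k=1);P=camera_params('wrist')
print(refine(im,P,[(90,17.5),(90,15)],(440,-337)))
```

```text
tcp [ 441.4 -338.4   65. ]
slim_cup [285.  229.9  91.6 146.3] 0.6 [ 439.9 -337.1] [-0.8 -1.1  0.8  0.8] tx 1.3 tz 1.5
(array([ 439. , -337.5]), np.float32(63.55024))
```

Emit:
carry_out(moves=[{"jaw": 60,"tx": 1,"ty": 2.5,"tz": 1.8,"rx": 0,"ry": 0,"rz": 0},{"jaw": 45,"tx": 0,"ty": 0,"tz": 0,"rx": 0,"ry": 0,"rz": 0},{"jaw": 25,"tx": 0,"ty": 0,"tz": 0,"rx": 0,"ry": 0,"rz": 0},{"jaw": 25,"tx": 0,"ty": 0,"tz": 0,"rx": 0,"ry": 0,"rz": 0},{"jaw": 25,"tx": 0,"ty": 0,"tz": 0,"rx": 0,"ry": 0,"rz": 0},{"jaw": 25,"tx": 0,"ty": 0,"tz": 0,"rx": 0,"ry": 0,"rz": 0},{"jaw": 25,"tx": 0,"ty": 0,"tz": 0,"rx": 0,"ry": 0,"rz": 0}])

```text
time_s: 25.82
eef_pos: [438.8, -336.8, 61.0]
tool_rot: [-1.21, -1.209, 1.21]
contact_force: [-0.7, -0.3, 0.6]
gripper_width: 33.3
```

Emit:
carry_out(moves=[{"jaw": 25,"tx": 0,"ty": -3,"tz": 0,"rx": 0,"ry": 0,"rz": 0},{"jaw": 25,"tx": 0,"ty": -15,"tz": 0,"rx": 0,"ry": 0,"rz": 0},{"jaw": 25,"tx": 0,"ty": -30,"tz": 0,"rx": 0,"ry": 0,"rz": 0},{"jaw": 25,"tx": 0,"ty": -35,"tz": 0,"rx": 0,"ry": 0,"rz": 0},{"jaw": 25,"tx": 0,"ty": -30,"tz": 0,"rx": 0,"ry": 0,"rz": 0},{"jaw": 25,"tx": 0,"ty": -20,"tz": 0,"rx": 0,"ry": 0,"rz": 0},{"jaw": 25,"tx": 0,"ty": -7,"tz": 0,"rx": 0,"ry": 0,"rz": 0},{"jaw": 25,"tx": 0,"ty": 0,"tz": 0,"rx": 0,"ry": 0,"rz": 0},{"jaw": 25,"tx": 0,"ty": 0,"tz": 0,"rx": 0,"ry": 0,"rz": 0}])

```text
time_s: 26.95
eef_pos: [438.2, -336.0, 199.6]
tool_rot: [-1.207, -1.209, 1.209]
contact_force: [0.2, 0.2, -1.7]
gripper_width: 33.7
```

Run:
```python
from h import *
s=get_state()['eef_pos'];dz=s[2]-61
im=look('slim_cup',z0=dz,name='w16',k=1);P=camera_params('wrist')
for e in(-2,0,2):print(e,refine(im,P,[(90+dz+e,17.5),(90+dz+e,15)],s[:2],6))
```

```text
tcp [ 438.2 -336.   199.6]
slim_cup [282.7 235.2  91.8 154.5] 0.91 [ 439.4 -335.6] [-1.8  0.1  1.8 -0. ] tx 0.3 tz -1.2
-2 (array([ 440.6843777 , -336.46082502]), np.float32(76.98116))
0 (array([ 439.1843777 , -336.46082502]), np.float32(76.33072))
2 (array([ 438.1843777 , -336.46082502]), np.float32(71.575356))
```

View pics/w16.png

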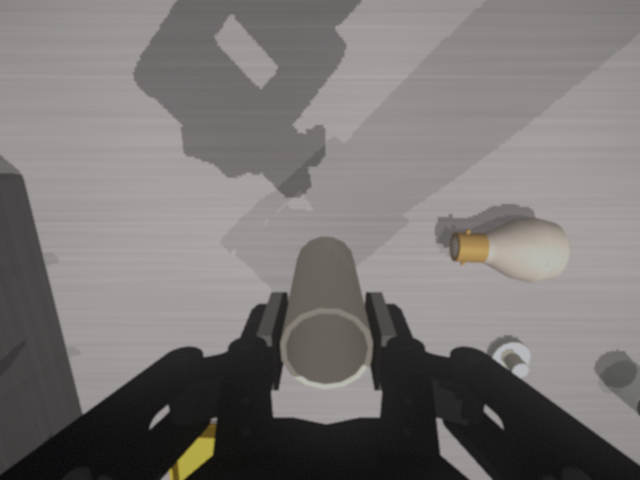

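The slim cup is held upright at (327,345). Carrying it to the nest.

Emit:
carry_out(moves=[{"jaw": 25,"tx": 20,"ty": 0,"tz": -7,"rx": 0,"ry": 0,"rz": 0},{"jaw": 25,"tx": 38,"ty": 0,"tz": -13,"rx": 0,"ry": 0,"rz": 0},{"jaw": 25,"tx": 44,"ty": 0,"tz": -15,"rx": 0,"ry": 0,"rz": 0},{"jaw": 25,"tx": 44,"ty": 0,"tz": -15,"rx": 0,"ry": 0,"rz": 0},{"jaw": 25,"tx": 44,"ty": 0,"tz": -15,"rx": 0,"ry": 0,"rz": 0},{"jaw": 25,"tx": 44,"ty": 0,"tz": -15,"rx": 0,"ry": 0,"rz": 0},{"jaw": 25,"tx": 44,"ty": 0,"tz": -15,"rx": 0,"ry": 0,"rz": 0},{"jaw": 25,"tx": 44,"ty": 0,"tz": -15,"rx": 0,"ry": 0,"rz": 0},{"jaw": 25,"tx": 44,"ty": 0,"tz": -15,"rx": 0,"ry": 0,"rz": 0},{"jaw": 25,"tx": 40,"ty": 0,"tz": -14,"rx": 0,"ry": 0,"rz": 0}])

```text
time_s: 28.3
eef_pos: [577.3, 72.4, 200.5]
tool_rot: [-1.208, -1.21, 1.21]
contact_force: [0.2, -0.4, -1.9]
gripper_width: 33.6
```

Emit:
carry_out(moves=[{"jaw": 25,"tx": 30,"ty": 0,"tz": -10,"rx": 0,"ry": 0,"rz": 0},{"jaw": 25,"tx": 20,"ty": 0,"tz": -7,"rx": 0,"ry": 0,"rz": 0},{"jaw": 25,"tx": 8,"ty": 5,"tz": -3,"rx": 0,"ry": 0,"rz": 0},{"jaw": 25,"tx": 0,"ty": 10,"tz": 0,"rx": 0,"ry": 0,"rz": 0},{"jaw": 25,"tx": 0,"ty": 0,"tz": 0,"rx": 0,"ry": 0,"rz": 0},{"jaw": 25,"tx": 0,"ty": 0,"tz": 0,"rx": 0,"ry": 0,"rz": 0},{"jaw": 25,"tx": 0,"ty": 0,"tz": 0,"rx": 0,"ry": 0,"rz": 0}])

```text
time_s: 29.18
eef_pos: [597.8, 126.9, 186.2]
tool_rot: [-1.21, -1.209, 1.208]
contact_force: [-0.8, 0.0, -0.9]
gripper_width: 33.8
```

Run:
```python
from h import *
s=get_state()['eef_pos'];dz=s[2]-61
im=look('slim_cup',z0=dz,name='w17',k=1);P=camera_params('wrist')
for e in(-1,1):print(e,refine(im,P,[(90+dz+e,17.5),(90+dz+e,15)],s[:2],6))
```

```text
tcp [597.8 126.9 186.2]
slim_cup [283.  236.8  92.3 151.8] 0.61 [599.  127.5] [-1.5 -1.7  1.5  1.1] tx 0.6 tz -1.2
-1 (array([599.30341723, 126.88167816]), np.float32(76.22075))
1 (array([598.30341723, 126.38167816]), np.float32(75.208435))
```

Emit:
carry_out(moves=[{"jaw": 25,"tx": 1.6,"ty": 15,"tz": 0,"rx": 0,"ry": 0,"rz": 0},{"jaw": 25,"tx": 0,"ty": 15,"tz": 0,"rx": 0,"ry": 0,"rz": 0},{"jaw": 25,"tx": 0,"ty": 5,"tz": 0,"rx": 0,"ry": 0,"rz": 0},{"jaw": 25,"tx": 0,"ty": 4,"tz": 0,"rx": 0,"ry": 0,"rz": 0},{"jaw": 25,"tx": 0,"ty": 4,"tz": 0,"rx": 0,"ry": 0,"rz": 0},{"jaw": 25,"tx": 0,"ty": 4,"tz": 0,"rx": 0,"ry": 0,"rz": 0},{"jaw": 25,"tx": 0,"ty": 4,"tz": 0,"rx": 0,"ry": 0,"rz": 0},{"jaw": 25,"tx": 0,"ty": 0,"tz": 0,"rx": 0,"ry": 0,"rz": 0},{"jaw": 25,"tx": 0,"ty": 0,"tz": 0,"rx": 0,"ry": 0,"rz": 0}])

```text
time_s: 30.4
eef_pos: [597.7, 129.1, 135.0]
tool_rot: [-1.209, -1.21, 1.209]
contact_force: [-0.2, 0.7, -1.0]
gripper_width: 33.6
```

Run:
```python
from h import *
print(get_state()['eef_pos']);save('scene','scene18')
im=cv2.imread('pics/scene18.png')[140:300,280:480];cv2.imwrite('pics/s18c.png',cv2.resize(im,None,fx=3,fy=3,interpolation=2))
```

```text
[597.70193633 129.09734044 134.98299663]
```

View pics/s18c.png

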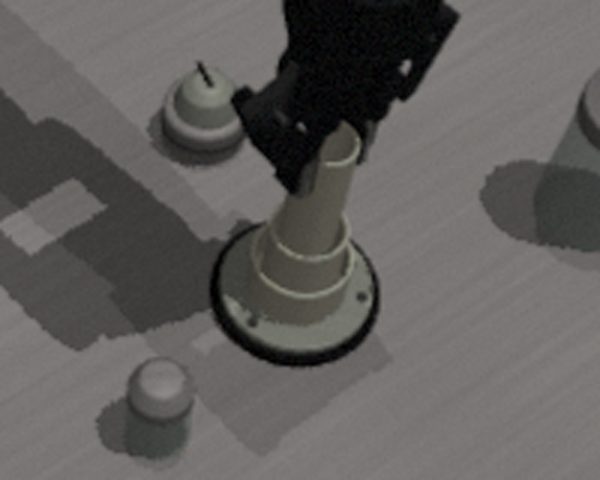

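The cup's foot is inside the beaker's mouth with no side force. Lowering on.

Emit:
carry_out(moves=[{"jaw": 25,"tx": 0,"ty": 6,"tz": 0,"rx": 0,"ry": 0,"rz": 0},{"jaw": 25,"tx": 0,"ty": 9,"tz": 0,"rx": 0,"ry": 0,"rz": 0},{"jaw": 25,"tx": 0,"ty": 9,"tz": 0,"rx": 0,"ry": 0,"rz": 0},{"jaw": 25,"tx": 0,"ty": 9,"tz": 0,"rx": 0,"ry": 0,"rz": 0},{"jaw": 25,"tx": 0,"ty": 7,"tz": 0,"rx": 0,"ry": 0,"rz": 0},{"jaw": 25,"tx": 0,"ty": 4,"tz": 0,"rx": 0,"ry": 0,"rz": 0},{"jaw": 25,"tx": 0,"ty": 2,"tz": 0,"rx": 0,"ry": 0,"rz": 0},{"jaw": 25,"tx": 0,"ty": 1,"tz": 0,"rx": 0,"ry": 0,"rz": 0},{"jaw": 25,"tx": 0,"ty": 0,"tz": 0,"rx": 0,"ry": 0,"rz": 0},{"jaw": 25,"tx": 0,"ty": 0,"tz": 0,"rx": 0,"ry": 0,"rz": 0}])

```text
time_s: 31.7
eef_pos: [597.8, 129.1, 88.1]
tool_rot: [-1.21, -1.21, 1.209]
contact_force: [-0.9, 0.1, -1.1]
gripper_width: 33.7
```

Emit:
carry_out(moves=[{"jaw": 25,"tx": 0,"ty": 1,"tz": 0,"rx": 0,"ry": 0,"rz": 0},{"jaw": 25,"tx": 0,"ty": 1,"tz": 0,"rx": 0,"ry": 0,"rz": 0},{"jaw": 25,"tx": 0,"ty": 0.7,"tz": 0,"rx": 0,"ry": 0,"rz": 0},{"jaw": 25,"tx": 0,"ty": 0,"tz": 0,"rx": 0,"ry": 0,"rz": 0},{"jaw": 25,"tx": 0,"ty": 0,"tz": 0,"rx": 0,"ry": 0,"rz": 0}])

```text
time_s: 32.33
eef_pos: [597.6, 129.1, 85.1]
tool_rot: [-1.209, -1.209, 1.209]
contact_force: [-0.2, 0.6, -1.0]
gripper_width: 33.9
```

Emit:
carry_out(moves=[{"jaw": 25,"tx": 0,"ty": 0.7,"tz": 0,"rx": 0,"ry": 0,"rz": 0},{"jaw": 25,"tx": 0,"ty": 0.6,"tz": 0,"rx": 0,"ry": 0,"rz": 0},{"jaw": 25,"tx": 0,"ty": 0,"tz": 0,"rx": 0,"ry": 0,"rz": 0},{"jaw": 25,"tx": 0,"ty": 0,"tz": 0,"rx": 0,"ry": 0,"rz": 0}])

```text
time_s: 32.83
eef_pos: [598.0, 129.1, 85.0]
tool_rot: [-1.21, -1.21, 1.209]
contact_force: [-1.2, -0.0, 5.8]
gripper_width: 33.6
```

Contact at 85 mm, as expected. Release and rise.

Emit:
carry_out(moves=[{"jaw": 45,"tx": 0,"ty": 0,"tz": 0,"rx": 0,"ry": 0,"rz": 0},{"jaw": 60,"tx": 0,"ty": 0,"tz": 0,"rx": 0,"ry": 0,"rz": 0},{"jaw": 60,"tx": 0,"ty": 0,"tz": 0,"rx": 0,"ry": 0,"rz": 0},{"jaw": 60,"tx": 0,"ty": -15,"tz": 0,"rx": 0,"ry": 0,"rz": 0},{"jaw": 60,"tx": 0,"ty": -35,"tz": 0,"rx": 0,"ry": 0,"rz": 0},{"jaw": 60,"tx": 0,"ty": -45,"tz": 0,"rx": 0,"ry": 0,"rz": 0},{"jaw": 60,"tx": 0,"ty": -35,"tz": 0,"rx": 0,"ry": 0,"rz": 0},{"jaw": 60,"tx": 0,"ty": -15,"tz": 0,"rx": 0,"ry": 0,"rz": 0},{"jaw": 60,"tx": 0,"ty": 0,"tz": 0,"rx": 0,"ry": 0,"rz": 0},{"jaw": 60,"tx": 0,"ty": 0,"tz": 0,"rx": 0,"ry": 0,"rz": 0}])

```text
time_s: 34.08
eef_pos: [596.6, 129.0, 226.8]
tool_rot: [-1.207, -1.207, 1.211]
contact_force: [-0.7, -0.1, -1.2]
gripper_width: 59.9
```

Run:
```python
from h import *
grab_frame('wrist');grab_frame('wrist')
im=look('slim_cup',z0=24,name='w19',k=1);P=camera_params('wrist')
print(refine(im,P,[(114,17.5),(114,15)],(598.5,129)),refine(im,P,[(81,24.5),(81,22)],(598.5,129)))
look('lid')
im=cv2.imread('pics/w19.png')[120:300,240:440];cv2.imwrite('pics/w19c.png',cv2.resize(im,None,fx=3,fy=3,interpolation=2))
```

```text
tcp [596.6 129.  226.5]
slim_cup [306.5 203.4  46.6  59.9] 0.57 [601.  131.1] [-0.1 -5.4  0.1  1.4] tx 2.1 tz -4.4
(array([600., 128.]), np.float32(80.89172)) (array([600.5, 128.5]), np.float32(52.50968))
tcp [596.9 129.1 227.1]
lid [ 42.6 189.9  46.7  43.8] 0.77 [ 601.9 -138.3] [-0.5  1.4  0.6 -1.5] tx -267.3 tz -5.0
```

View pics/w19c.png

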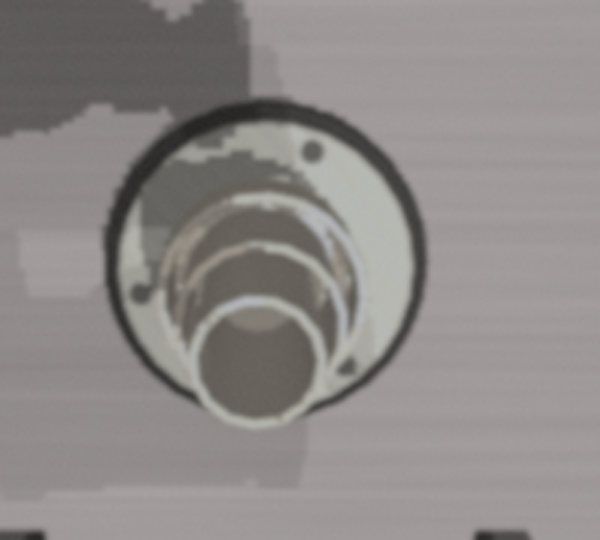

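The cup stands concentric in the beaker and ramekin, rim at about (600,128). Next, the lid.

Emit:
carry_out(moves=[{"jaw": 60,"tx": -40,"ty": 0,"tz": 0,"rx": 0,"ry": 0,"rz": 0},{"jaw": 60,"tx": -45,"ty": 0,"tz": 0,"rx": 0,"ry": 0,"rz": 0},{"jaw": 60,"tx": -45,"ty": 0,"tz": 0,"rx": 0,"ry": 0,"rz": 0},{"jaw": 60,"tx": -45,"ty": 0,"tz": 0,"rx": 0,"ry": 0,"rz": 0},{"jaw": 60,"tx": -45,"ty": 0,"tz": -1,"rx": 0,"ry": 0,"rz": 0},{"jaw": 60,"tx": -47,"ty": 15,"tz": -2,"rx": 0,"ry": 0,"rz": 0},{"jaw": 60,"tx": 0,"ty": 40,"tz": 0,"rx": 0,"ry": 0,"rz": 0},{"jaw": 60,"tx": 0,"ty": 30,"tz": 0,"rx": 0,"ry": 0,"rz": 0},{"jaw": 60,"tx": 0,"ty": 0,"tz": 0,"rx": 0,"ry": 0,"rz": 0},{"jaw": 60,"tx": 0,"ty": 0,"tz": 0,"rx": 0,"ry": 0,"rz": 0}])

```text
time_s: 35.62
eef_pos: [601.4, -138.1, 145.2]
tool_rot: [-1.211, -1.21, 1.209]
contact_force: [0.1, -0.0, -0.5]
gripper_width: 59.8
```

Run:
```python
from h import *
grab_frame('wrist');grab_frame('wrist')
im=look('lid',name='w20',k=1);P=camera_params('wrist')
print(refine(im,P,[(11,21)],(600,-138)),refine(im,P,[(11,21),(31,9)],(600,-138)))
```

```text
tcp [ 602.  -138.2  146.1]
lid [304.4 196.5  52.1  50.4] 0.63 [ 597.8 -135.6] [-0.2 -0.8  0.2  0.9] tx 2.6 tz 4.2
(array([ 598.5, -136. ]), np.float32(33.334614)) (array([ 598.5, -136. ]), np.float32(52.17318))
```

Emit:
carry_out(moves=[{"jaw": 50,"tx": 2,"ty": 30,"tz": 3.3,"rx": 0,"ry": 0,"rz": 0},{"jaw": 45,"tx": 0,"ty": 35,"tz": 0,"rx": 0,"ry": 0,"rz": 0},{"jaw": 45,"tx": 0,"ty": 30,"tz": 0,"rx": 0,"ry": 0,"rz": 0},{"jaw": 45,"tx": 0,"ty": 16,"tz": 0,"rx": 0,"ry": 0,"rz": 0},{"jaw": 45,"tx": 0,"ty": 0,"tz": 0,"rx": 0,"ry": 0,"rz": 0},{"jaw": 45,"tx": 0,"ty": 0,"tz": 0,"rx": 0,"ry": 0,"rz": 0},{"jaw": 45,"tx": 0,"ty": 0,"tz": 0,"rx": 0,"ry": 0,"rz": 0}])

```text
time_s: 36.7
eef_pos: [598.5, -136.4, 34.5]
tool_rot: [-1.212, -1.211, 1.209]
contact_force: [-0.6, 0.3, 0.1]
gripper_width: 44.7
```

Run:
```python
from h import *
grab_frame('wrist')
im=look('lid',name='w21',k=1);P=camera_params('wrist')
print(refine(im,P,[(11,21)],(598.5,-136)),refine(im,P,[(11,21),(31,9)],(598.5,-136)))
```

```text
tcp [ 598.3 -136.3   34.3]
lid [285.1 245.3  86.1  78.7] 0.94 [ 598.6 -135.8] [ 1.5 -0.3 -1.5  0.2] tx 0.4 tz -0.3
(array([ 597.5, -136. ]), np.float32(25.861458)) (array([ 597.5, -136.5]), np.float32(52.232536))
```

View pics/w21.png

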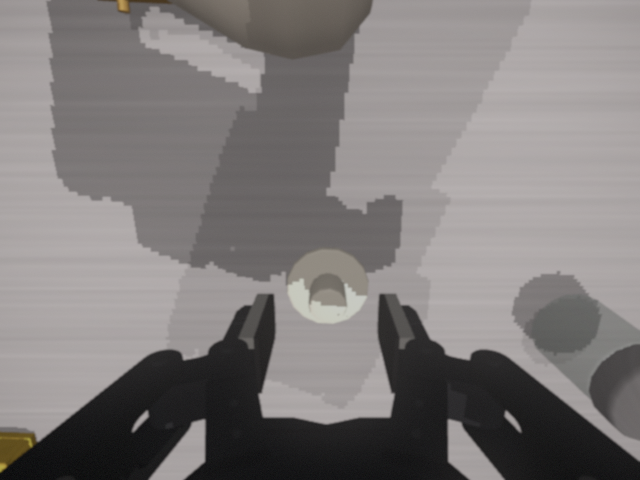

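The lid is centred between the fingers at (327,287). Descending to just above its disc and closing.

Emit:
carry_out(moves=[{"jaw": 40,"tx": 0.2,"ty": 10,"tz": 0.3,"rx": 0,"ry": 0,"rz": 0},{"jaw": 40,"tx": 0,"ty": 7,"tz": 0,"rx": 0,"ry": 0,"rz": 0},{"jaw": 40,"tx": 0,"ty": 3,"tz": 0,"rx": 0,"ry": 0,"rz": 0},{"jaw": 40,"tx": 0,"ty": 0,"tz": 0,"rx": 0,"ry": 0,"rz": 0},{"jaw": 40,"tx": 0,"ty": 0,"tz": 0,"rx": 0,"ry": 0,"rz": 0}])

```text
time_s: 37.48
eef_pos: [597.2, -135.8, 13.0]
tool_rot: [-1.209, -1.21, 1.209]
contact_force: [0.4, -0.0, -0.6]
gripper_width: 39.9
```

Emit:
carry_out(moves=[{"jaw": 28,"tx": 0,"ty": -1,"tz": -0.6,"rx": 0,"ry": 0,"rz": 0},{"jaw": 20,"tx": 0,"ty": 0,"tz": 0,"rx": 0,"ry": 0,"rz": 0},{"jaw": 10,"tx": 0,"ty": 0,"tz": 0,"rx": 0,"ry": 0,"rz": 0},{"jaw": 10,"tx": 0,"ty": 0,"tz": 0,"rx": 0,"ry": 0,"rz": 0},{"jaw": 10,"tx": 0,"ty": 0,"tz": 0,"rx": 0,"ry": 0,"rz": 0},{"jaw": 10,"tx": 0,"ty": 0,"tz": 0,"rx": 0,"ry": 0,"rz": 0},{"jaw": 10,"tx": 0,"ty": 0,"tz": 0,"rx": 0,"ry": 0,"rz": 0}])

```text
time_s: 38.35
eef_pos: [598.1, -135.9, 14.4]
tool_rot: [-1.21, -1.21, 1.209]
contact_force: [0.1, -0.4, 5.6]
gripper_width: 15.3
```

Emit:
carry_out(moves=[{"jaw": 10,"tx": 0,"ty": -3,"tz": 0,"rx": 0,"ry": 0,"rz": 0},{"jaw": 10,"tx": 0,"ty": -12,"tz": 0,"rx": 0,"ry": 0,"rz": 0},{"jaw": 10,"tx": 0,"ty": -25,"tz": 0,"rx": 0,"ry": 0,"rz": 0},{"jaw": 10,"tx": 0,"ty": -35,"tz": 0,"rx": 0,"ry": 0,"rz": 0},{"jaw": 10,"tx": 0,"ty": -35,"tz": 0,"rx": 0,"ry": 0,"rz": 0},{"jaw": 10,"tx": 0,"ty": -30,"tz": 0,"rx": 0,"ry": 0,"rz": 0},{"jaw": 10,"tx": 0,"ty": -15,"tz": 0,"rx": 0,"ry": 0,"rz": 0},{"jaw": 10,"tx": 0,"ty": 0,"tz": 0,"rx": 0,"ry": 0,"rz": 0},{"jaw": 10,"tx": 0,"ty": 0,"tz": 0,"rx": 0,"ry": 0,"rz": 0}])

```text
time_s: 39.48
eef_pos: [596.7, -135.3, 167.0]
tool_rot: [-1.206, -1.208, 1.21]
contact_force: [-0.2, 0.7, -1.9]
gripper_width: 15.5
```

Run:
```python
from h import *
grab_frame('wrist')
s=get_state()['eef_pos'];dz=s[2]-14.4
im=look('lid',z0=dz,name='w22',k=1);P=camera_params('wrist')
for e in(-2,0,2):print(e,refine(im,P,[(11+dz+e,21)],s[:2],6))
```

```text
tcp [ 596.6 -135.3  166.8]
lid [282.  262.   90.1  84.4] 0.8 [ 597.3 -135.4] [-1.3 -2.3  1.3  3.7] tx -0.1 tz -0.7
-2 (array([ 596.60539201, -135.80851352]), np.float32(24.655863))
0 (array([ 596.10539201, -135.80851352]), np.float32(23.974932))
2 (array([ 595.10539201, -135.80851352]), np.float32(21.956446))
```

View pics/w22.png

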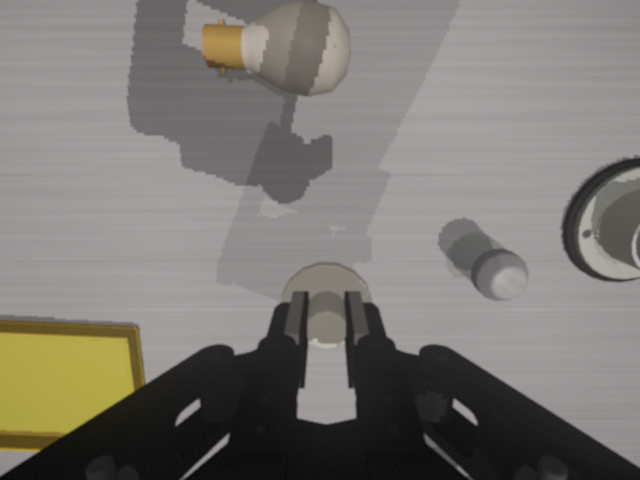

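The lid is held level in the jaws at (327,305). Carrying it over the cup.

Emit:
carry_out(moves=[{"jaw": 10,"tx": 20,"ty": -5,"tz": 0,"rx": 0,"ry": 0,"rz": 0},{"jaw": 10,"tx": 40,"ty": -5,"tz": 0,"rx": 0,"ry": 0,"rz": 0},{"jaw": 10,"tx": 45,"ty": 0,"tz": 0,"rx": 0,"ry": 0,"rz": 0},{"jaw": 10,"tx": 45,"ty": 0,"tz": -1,"rx": 0,"ry": 0,"rz": 0},{"jaw": 10,"tx": 45,"ty": 0,"tz": -1,"rx": 0,"ry": 0,"rz": 0},{"jaw": 10,"tx": 35,"ty": 0,"tz": -1,"rx": 0,"ry": 0,"rz": 0},{"jaw": 10,"tx": 24,"ty": 0,"tz": 0,"rx": 0,"ry": 0,"rz": 0},{"jaw": 10,"tx": 10,"ty": 0,"tz": 0,"rx": 0,"ry": 0,"rz": 0},{"jaw": 10,"tx": 0,"ty": 0,"tz": 0,"rx": 0,"ry": 0,"rz": 0},{"jaw": 10,"tx": 0,"ty": 0,"tz": 0,"rx": 0,"ry": 0,"rz": 0}])

```text
time_s: 40.88
eef_pos: [600.6, 127.6, 178.8]
tool_rot: [-1.21, -1.209, 1.209]
contact_force: [0.3, -0.1, -1.1]
gripper_width: 15.6
```

Run:
```python
from h import *
grab_frame('wrist');grab_frame('wrist')
s=get_state()['eef_pos'];dz=s[2]-14.4
im=look('lid',z0=dz,name='w23',k=1);P=camera_params('wrist')
print(s,refine(im,P,[(11+dz,21)],s[:2],6),'cup',refine(im,P,[(114,17.5),(114,15)],(599.3,128.5),6),'beaker',refine(im,P,[(81,24.5),(81,22)],(599.3,128.5),6),'plate',refine(im,P,[(14,50)],(598,129.5),6))
im=save('scene','scene23');P=camera_params('scene')
print('scene lid',refine(im,P,[(11+dz,21)],s[:2],6),'cup',refine(im,P,[(114,17.5),(114,15)],(599.3,128.5),6))
```

```text
tcp [600.7 127.4 178.8]
lid [284.1 259.9  88.5  91.3] 0.77 [601.7 127.9] [-2.1  0.5  2.1 -0.4] tx 0.5 tz -1.1
[600.66834429 127.39515431 178.79531069] (array([601.16834429, 127.39515431]), np.float32(21.53113)) cup (array([599.3, 128. ]), np.float32(41.95213)) beaker (array([599.8, 128.5]), np.float32(50.25779)) plate (array([597.5, 130.5]), np.float32(45.83239))
scene lid (array([601.16834429, 125.89515431]), np.float32(14.274293)) cup (array([599.3, 124.5]), np.float32(25.666702))
```

Both cameras put the lid within 2 mm of the cup's axis. Correcting and lowering to just above the rim.

Emit:
carry_out(moves=[{"jaw": 10,"tx": 0.3,"ty": 10,"tz": 1.5,"rx": 0,"ry": 0,"rz": 0},{"jaw": 10,"tx": 0,"ty": 15,"tz": 0,"rx": 0,"ry": 0,"rz": 0},{"jaw": 10,"tx": 0,"ty": 10,"tz": 0,"rx": 0,"ry": 0,"rz": 0},{"jaw": 10,"tx": 0,"ty": 5,"tz": 0,"rx": 0,"ry": 0,"rz": 0},{"jaw": 10,"tx": 0,"ty": 3,"tz": 0,"rx": 0,"ry": 0,"rz": 0},{"jaw": 10,"tx": 0,"ty": 0,"tz": 0,"rx": 0,"ry": 0,"rz": 0},{"jaw": 10,"tx": 0,"ty": 0,"tz": 0,"rx": 0,"ry": 0,"rz": 0},{"jaw": 10,"tx": 0,"ty": 0,"tz": 0,"rx": 0,"ry": 0,"rz": 0}])

```text
time_s: 42.12
eef_pos: [599.4, 128.6, 136.3]
tool_rot: [-1.21, -1.21, 1.209]
contact_force: [-0.8, -0.5, -1.1]
gripper_width: 15.5
```

Run:
```python
from h import *
s=get_state()['eef_pos'];dz=s[2]-14.4
im=look('lid',z0=dz,name='w24',k=1);P=camera_params('wrist')
print(s,refine(im,P,[(11+dz,21)],s[:2],6),'beaker',refine(im,P,[(81,24.5),(81,22)],(599.3,128.5),6))
```

```text
tcp [599.4 128.6 136.3]
lid [281.3 262.1  93.8  88.5] 0.96 [600.7 129. ] [ 0.6 -1.1 -0.6  0.9] tx 0.4 tz -1.4
[599.36071853 128.61232462 136.29226783] (array([597.86071853, 132.61232462]), np.float32(19.836157)) beaker (array([599.3, 128.5]), np.float32(46.15258))
```

Emit:
carry_out(moves=[{"jaw": 10,"tx": 0,"ty": 4,"tz": 0,"rx": 0,"ry": 0,"rz": 0},{"jaw": 10,"tx": 0,"ty": 3,"tz": 0,"rx": 0,"ry": 0,"rz": 0},{"jaw": 10,"tx": 0,"ty": 2,"tz": 0,"rx": 0,"ry": 0,"rz": 0},{"jaw": 10,"tx": 0,"ty": 1,"tz": 0,"rx": 0,"ry": 0,"rz": 0},{"jaw": 10,"tx": 0,"ty": 0,"tz": 0,"rx": 0,"ry": 0,"rz": 0},{"jaw": 10,"tx": 0,"ty": 0,"tz": 0,"rx": 0,"ry": 0,"rz": 0}])

```text
time_s: 42.98
eef_pos: [599.2, 128.6, 126.0]
tool_rot: [-1.209, -1.21, 1.209]
contact_force: [-0.3, -0.1, -0.3]
gripper_width: 15.3
```

Emit:
carry_out(moves=[{"jaw": 10,"tx": 0,"ty": 1,"tz": 0,"rx": 0,"ry": 0,"rz": 0},{"jaw": 10,"tx": 0,"ty": 0.7,"tz": 0,"rx": 0,"ry": 0,"rz": 0},{"jaw": 10,"tx": 0,"ty": 0,"tz": 0,"rx": 0,"ry": 0,"rz": 0},{"jaw": 10,"tx": 0,"ty": 0,"tz": 0,"rx": 0,"ry": 0,"rz": 0}])

```text
time_s: 43.48
eef_pos: [599.1, 128.6, 124.1]
tool_rot: [-1.209, -1.209, 1.209]
contact_force: [-0.6, 0.7, -1.3]
gripper_width: 15.1
```

No force with the plug below the rim, so it's in the mouth. Lowering the last bit.

Emit:
carry_out(moves=[{"jaw": 10,"tx": 0,"ty": 0.7,"tz": 0,"rx": 0,"ry": 0,"rz": 0},{"jaw": 10,"tx": 0,"ty": 0.6,"tz": 0,"rx": 0,"ry": 0,"rz": 0},{"jaw": 10,"tx": 0,"ty": 0,"tz": 0,"rx": 0,"ry": 0,"rz": 0},{"jaw": 10,"tx": 0,"ty": 0,"tz": 0,"rx": 0,"ry": 0,"rz": 0}])

```text
time_s: 43.98
eef_pos: [599.1, 128.6, 122.8]
tool_rot: [-1.209, -1.209, 1.209]
contact_force: [0.2, -0.3, -0.6]
gripper_width: 15.6
```

Emit:
carry_out(moves=[{"jaw": 10,"tx": 0,"ty": 0.6,"tz": 0,"rx": 0,"ry": 0,"rz": 0},{"jaw": 10,"tx": 0,"ty": 0.5,"tz": 0,"rx": 0,"ry": 0,"rz": 0},{"jaw": 10,"tx": 0,"ty": 0,"tz": 0,"rx": 0,"ry": 0,"rz": 0},{"jaw": 10,"tx": 0,"ty": 0,"tz": 0,"rx": 0,"ry": 0,"rz": 0}])

```text
time_s: 44.48
eef_pos: [599.5, 128.6, 122.4]
tool_rot: [-1.21, -1.21, 1.209]
contact_force: [-0.9, -1.0, 3.4]
gripper_width: 15.4
```

Seated at 122.4 mm, as computed (+3.4 N). Release and rise.

Emit:
carry_out(moves=[{"jaw": 25,"tx": 0,"ty": 0,"tz": 0,"rx": 0,"ry": 0,"rz": 0},{"jaw": 40,"tx": 0,"ty": 0,"tz": 0,"rx": 0,"ry": 0,"rz": 0},{"jaw": 50,"tx": 0,"ty": 0,"tz": 0,"rx": 0,"ry": 0,"rz": 0},{"jaw": 50,"tx": 0,"ty": -10,"tz": 0,"rx": 0,"ry": 0,"rz": 0},{"jaw": 50,"tx": 0,"ty": -30,"tz": 0,"rx": 0,"ry": 0,"rz": 0},{"jaw": 50,"tx": 0,"ty": -35,"tz": 0,"rx": 0,"ry": 0,"rz": 0},{"jaw": 50,"tx": 0,"ty": -30,"tz": 0,"rx": 0,"ry": 0,"rz": 0},{"jaw": 50,"tx": 0,"ty": -20,"tz": 40,"rx": 0,"ry": 0,"rz": 0},{"jaw": 50,"tx": 0,"ty": 0,"tz": 30,"rx": 0,"ry": 0,"rz": 0},{"jaw": 50,"tx": 0,"ty": 0,"tz": 0,"rx": 0,"ry": 0,"rz": 0}])

```text
time_s: 45.72
eef_pos: [528.2, 128.8, 247.8]
tool_rot: [-1.21, -1.211, 1.209]
contact_force: [0.3, 0.1, -0.8]
gripper_width: 50.0
```

Run:
```python
from h import *
for i in range(3):grab_frame('wrist')
im=look('lid',z0=108,name='w25',k=1);P=camera_params('wrist')
print(refine(im,P,[(119,21)],(599.3,128.5)),refine(im,P,[(81,24.5),(81,22)],(599.3,128.5)))
save('scene','scene25')
a=cv2.imread('pics/scene25.png')[120:280,260:460];b=cv2.imread('pics/w25.png')[100:420:1,170:570]
a=cv2.resize(a,(400,320),interpolation=2);cv2.imwrite('pics/fin.png',np.hstack([a,b]))
```

```text
tcp [529.9 128.5 247.1]
lid [301.1 286.9  51.   46.2] 0.73 [600.7 128.3] [ 0.6 -0.7 -0.6  0.6] tx -0.2 tz -70.8
(array([599.8, 128. ]), np.float32(26.810823)) (array([599.3, 128.5]), np.float32(39.696693))
```

View pics/fin.png

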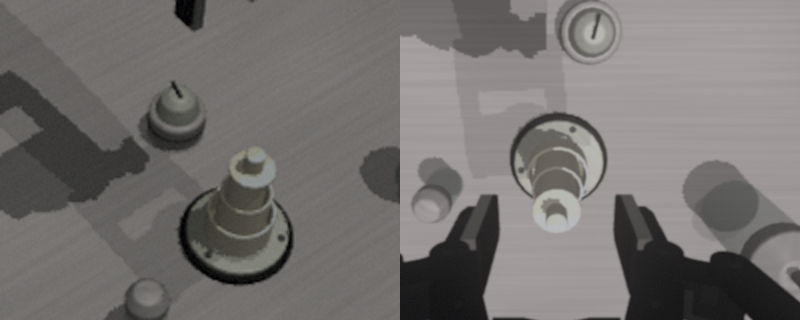

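The full nest stands upright on the plate, with the lid level on the cup, the gripper clear and the bystanders where they were. Handing in.

```bash
python3 -c "
from rig import *
print(finish_job())"
```

```text
the job is handed in; nothing more can be done
None
```

The condiment set stands as one nest on the plate. I placed the ramekin, beaker, slim cup and lid in that order, letting go of each before fetching the next. I handed the job in after about 46 s.

**Placing:** Every piece touched down within about 0.5 mm of the height I expected, with 3–6 N on the wrist.

**Final checks:**
- The lid measured (599.8, 128.0) and the beaker (599.3, 128.5). After placing, the cup measured about (600, 128) and the ramekin (598, 129).
- Plate-centre readings ran from (597, 130.5) to (599, 128.5), so the nest is centred to about 2–3 mm.
- The last scene and wrist views showed the nest upright, the lid level and the gripper clear. The bystanders visible in them (timer, shaker, pourer) looked undisturbed.

**Disagreements:** Some single edge fits were several mm out where the arm was still settling or fingers hid the rim. I repeated them or judged by the other readings. The finger opening read 1–3 mm under each piece's true diameter, and this did not affect the grips. I did not re-measure the bulb after the end of the job; it was last in view while the lid was being lifted, and it looked undisturbed then.

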